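# Hook a stuck clamp plate out of a camp table's accessory rail

## Robot

A 6-joint arm with a two-finger parallel gripper is mounted at the origin on the work surface. World frame = base frame: x ahead of the robot, y to its left, z up, the work surface at z = 0. Lengths are in mm, angles in rad, forces in N, time in s.
With the tool pointing down it reaches from about 350 to 775 mm from the base axis. Payload 5.5 kg.
Tool frame: the origin (TCP) lies on the centre line of the jaws, within the pads' length; the fingertips stand 17 mm ahead of it and the grasp point (between the pads) lies 2 mm behind it; z points along the fingers, x is the direction in which the jaws open and shut, and the axes are right-handed (so a half turn about z gives the same grasp; the last joint's range is limited). The gripper opens to 85 mm and grips with 20 to 120 N. Pads are 22 mm wide; open, the fingers measure 114 mm over their backs; the gripper's body (76 mm by 85 mm) begins 54 mm behind the grasp point. The pads swing forward as they close: fully open they stand 13 mm farther back than shut.
Start: joints at [1.039, 0.313, 0.046, 1.304, 0, 1.431], TCP at [219.592, 531.46, 248.323] pointing down, gripper open.
Joint ranges: [-2.76, 2.76], [-0.86, 1.69], [-1.03, 1.26], [-2.2, 2.34], [-1.47, 1.5], [-3.14, 3.14]. Speed limits (rad/s): [2.57, 2.57, 3.14, 3.14, 3.14, 3.14].

## Interface

Orientations are given as a unit quaternion [w, x, y, z].
In Python, from plant import arm gives the robot as it stands.
- The arm moves only by the tool arm_command, never from a script. Its argument "increments" is a list of rows, each a list of 3 entries, a list of its own where there are three numbers: the closure in counts, from 0 (fully open) to 255 (shut), then the shift along the tool's x, y, z in cm, then the turn, a rotation vector about the tool's x, y, z in degrees. A call has exactly 8 rows; each row is the pose to reach, as a shift and turn from the pose commanded when the call began, along the tool's axes at that moment; what a row does not reach only later rows make up. A row lasts 1/8 s, in which the tool goes at most 62.5 mm and 10.7 degrees, less where a joint would pass 70% of its speed; a pose out of reach is approached as far as the arm can. A call with a gripper value outside its range is refused whole. The fingers move at their own pace and stop on an object; "squeeze" is the grip in N (left out, the last holds). Time passes only in rows, so rows that repeat a pose let the fingers close, or fill a call up. It gives the time, the measured TCP pose, the force and the opening at its end, in the units of the state.
- arm.sense(): the state, without advancing time (a new reading comes with each control period).
- arm.camera(name): name is "scene" or "top" or "wrist"; returns a dict with "image" (400x640x3 uint8, blue, green, red), "camera_matrix" (3x3 intrinsics, pixels), "cam_to_world" (4x4, takes a point from camera to world coordinates). Camera axes: x right, y down, z forward; pixel columns grow to the right and rows downward; lengths in mm; the calibration is good to about 2 mm. A picture is of the moment at which its call begins. There is no depth.
- arm.finish_job(): hands the job in, once; it reports no verdict.
The state is a dict: "time_s": time; "joints": joint angles; "qvel": joint speeds; "joint_torque": joint torques, N m; "eef_pos": TCP position; "orientation": TCP orientation; "ft_force": force on the tool from outside, world axes, zero at the start; "moment": the same for the moment, N m; "opening": finger opening in mm.
Only numpy, scipy, OpenCV 4.12 (cv2) and the standard library are available. Lean on these libraries where they do the work, as an engineer would, in place of code of your own. Each camera call takes 0.05 s, during which the arm holds its last target.

## Task

A steel clamp plate has slid along inside the slotted accessory rail of the camp table top and sits stuck against the rail's end cap; on the way out the rail's lips have been knocked in at two places. Take the hook pick out of its wooden stand, catch the hole in the plate with it, drag the plate along the rail, past the dents and out of the open end until it lies flat on the counter just beyond, clear of the rail, and put the pick back in its stand, upright and right down. Work gently and by feel, so that the pick gouges neither rail nor plate, keep the fingers off the plate, and leave the gas canister, mug and lantern where they stand.

Things in the scene. Friction and masses are not known exactly. Their poses are not given: they have to be found in the camera images.
- tabletop: Camp table top, legs off, fixed flat on the counter: grey panel with aluminium edges, 15 mm thick. Origin at counter height, on the centre line of its accessory rail, half-way along. The rail runs along local y, 260 mm long, x -15 to +15 mm; the panel lies at x +15 to +185 mm. The rail is open at its -y end; a black plastic cap 6 mm thick closes its +y end.
- slot_mouth (a point): Centre of the rail's slot at its open end (local y = -130 mm of the table top), 15 mm above the counter, level with the rail's top. The rail is an aluminium channel: floor 3 mm above the counter, inside 22 mm wide and 9 mm high, covered by two lips 3 mm thick that leave a slot 12 mm wide (x -6 to +6 mm), open upward all along.
- slot_capend (a point): Centre of the slot at the inner face of the end cap (local y = +130 mm), 15 mm above the counter. Knocks have bent in the lips once from each side, by 6.5 mm over 10 mm of length, at two places 45 mm apart in the middle part of the rail (not measured; seen from above or felt): 5.5 mm of slot stays free opposite, enough for the pick's rod. Rail and plate are gouged if the pick presses on them with more than 25 N.
- plate_hole (a point): Centre (half-way up) of the clamp plate's hole and of the plate. Hole 12 mm along the rail (y) by 10 mm (x), right through, seen through the slot. The plate is zinc-plated steel, 44 mm (y) by 20 mm (x) by 6 mm, 50 g, lying on the rail's floor under the lips, 0 to 3 mm short of the cap, so that the pick does not fit behind it.
- plate: The clamp plate; origin at the centre of its underside, z up. A sprung clip on it, either side of the hole, presses up on the lips with about 4 N: dragging takes some 2 to 7 N. Once it is out of the rail the clip stands up to 10.5 mm above the plate's underside. At the open end the plate drops 3 mm to the counter.
- pick_grip (a point): Grip point on the pick's axis, 73 mm above its tip, 28 mm above the foot of the handle. The pick stands upright in its stand: dark wooden handle 60 mm tall, 28 mm (local x) by 18 mm (local y) in section. Grip it across the 18 mm: the drag towards the hook's point, local -y, then runs in the closing direction and the pick is held firmly.
- pick_tip (a point): Foot of the rod's axis, at the underside of the hook. Below the handle a straight steel rod 4 mm thick, 45 mm long, ends in a hook bent square towards local -y, 4 mm thick, its point 6.5 mm from the rod's axis. The hook end measures 8.5 mm (y +2 to -6.5 mm) by 4 mm (x). z runs up the rod. The pick weighs 75 g.
- stand_hole (a point): Centre of the hole's mouth in the stand's top, 56 mm above the counter. The stand is wooden, fixed, 70 by 70 by 56 mm; hole 16 mm (x) by 24 mm (y), 48 mm of free depth. The rod hangs in it and the handle's foot rests on the top, the tip then 11 mm above the counter. The pick starts with its axes parallel to these; its hook may return pointing either way along y.
- canister: White gas canister standing on the panel, 105 mm wide, 76 mm tall; bystander. Origin at the centre of its underside.
- mug: Steel mug on the counter, 80 mm wide and tall; bystander. Origin at the centre of its underside.
- lantern: Camp lantern on the counter, 116 mm wide, 177 mm tall; bystander. Origin at the centre of its underside.
- pick: The hook pick; origin at its tip and axes as for point pick_tip.
There are look-alikes about, which are no part of the job. Of the things that look like the part that bears stand_hole, the middle-sized one is meant.

How it is judged (in metres and radians):
On the way, in this order (a step that is already met when the one before it is completed fails the run):
1. the pick is lifted out of its stand (height (world z) of pick_tip above 0.062 m), for 0.1 s.
2. the hook is in the plate's hole and has dragged the plate at least 25 mm along the rail (distance of plate_hole from where it was at the start of the episode above 0.025 m and y of plate_hole in the frame of tabletop above -0.1 m and horizontal distance between pick_tip and plate_hole below 0.009 m and z of pick_tip in the frame of plate below 0.0055 m and contact force between pick and plate above 0.5 N), for 0.1 s.
3. the plate is out of the rail's open end (y of plate_hole in the frame of tabletop below -0.151 m), for 0.1 s.
At the end, for the whole second after the job is handed in: The plate lies flat (within 0.1 rad) and still on the counter, wholly out of the rail, its centre within 100 mm of the rail's open end; the pick stands in its stand, handle down on the top (tip no more than 5 mm above its place), upright within 0.12 rad (y of plate_hole in the frame of tabletop below -0.151 m and horizontal distance between plate_hole and slot_mouth below 0.1 m and height (world z) of plate_hole below 0.006 m and angle between plate_hole's own z axis and vertical below 0.1 rad and linear speed of plate below 0.01 m/s and horizontal distance between pick_tip and stand_hole below 0.012 m and height (world z) of pick_tip below 0.016 m and angle between pick_tip's own z axis and vertical below 0.12 rad); the robot touches nothing.
It fails at once if the pick presses on the table top or its rail with more than 25 N (contact force between pick and tabletop above 25 N).
It fails at once if the pick presses on the plate with more than 25 N (contact force between pick and plate above 25 N).
It fails at once if the fingers touch the plate (contact force between the fingers and plate above 0.5 N).
It fails at once if the gas canister, mug or lantern is moved more than 20 mm or tipped (distance of any of canister, mug, lantern from where it was at the start of the episode above 0.02 m or angle between any of canister, mug, lantern's own z axis and vertical above 0.3 rad).
It also fails if it takes over 72 s, if anything falls off the work surface, if the arm or the gripper's body presses on something with over 40 N, if the wrist force passes 120 N, or if a joint passes its speed limit or range.

## Working session

There is one attempt and no reset: what is moved stays moved. The work goes in short steps, Python scripts to look and compute and a tool call to move; the robot and the scene stay as the last step left them, time stands still between calls to the robot, and variables do not carry over. Pictures are saved under pics/ and viewed, and the job is handed in when it is done.

Besides the shell and the picture viewer there is one more tool, called as name(argument=value, ...) on one line, values as JSON. arm_command: Moves the arm, as the interface text tells. Its arguments: {"type":"object","properties":{"increments":{"type":"array","items":{"type":"array"}},"squeeze":{"type":"number"}},"required":["increments"]}

```bash
ls; mkdir -p pics; python3 - <<'E'
from plant import arm
import cv2
print(arm.sense())
for n in ["scene","top","wrist"]:
    c=arm.camera(n); cv2.imwrite(f"pics/{n}0.png",c["image"]); print(n,c["camera_matrix"].tolist(),c["cam_to_world"].round(3).tolist())
E
```

```text
pics
{'time_s': 0.0, 'joints': array([1.03936877e+00, 3.14013544e-01, 4.49944685e-02, 1.30362486e+00,
       1.69951927e-06, 1.43120745e+00]), 'qvel': array([-9.18303941e-05, -1.27167125e-03, -6.94754441e-04,  1.01297006e-03,
       -6.79161617e-04,  1.92491361e-03]), 'joint_torque': array([-2.72977588e-03, -4.80629396e+01,  2.98530596e+01,  1.94814656e-02,
       -2.09617524e-04, -3.31734896e-05]), 'eef_pos': array([219.34112082, 530.99821601, 247.40771799]), 'orientation': array([ 4.00965319e-04,  8.31230176e-01,  5.55927641e-01, -8.32248673e-04]), 'ft_force': array([-0.22880334,  0.52109421, -0.21993597]), 'moment': array([0.01947515, 0.01485918, 0.04041349]), 'opening': 85.79018783379641}
scene [[365.88893530098176, 0.0, 316.36489484639696], [0.0, 365.88893530098176, 205.5292069193374], [0.0, 0.0, 1.0]] [[-0.44, 0.668, -0.601, 1071.469], [0.898, 0.313, -0.309, 299.099], [-0.018, -0.676, -0.737, 772.23], [0.0, 0.0, 0.0, 1.0]]
top [[499.5919061421689, 0.0, 324.95419263162745], [0.0, 499.5919061421689, 196.47452488012505], [0.0, 0.0, 1.0]] [[0.001, -0.988, 0.158, 279.245], [-1.0, -0.002, -0.01, 34.724], [0.011, -0.158, -0.987, 1502.077], [0.0, 0.0, 0.0, 1.0]]
wrist [[311.4651167830234, 0.0, 321.3886657112919], [0.0, 311.4651167830234, 201.94582755230095], [0.0, 0.0, 1.0]] [[0.382, 0.88, 0.283, 146.544], [0.924, -0.363, -0.118, 562.144], [-0.001, 0.307, -0.952, 373.821], [0.0, 0.0, 0.0, 1.0]]
```

View pics/scene0.png

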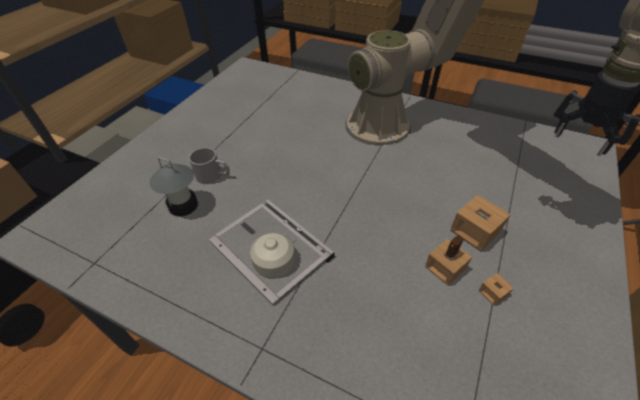

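View pics/top0.png

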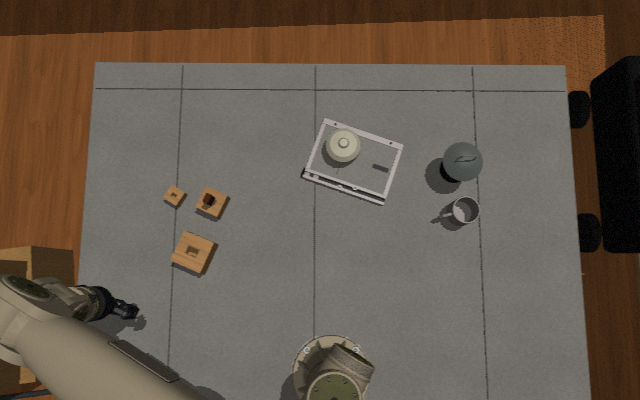

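View pics/wrist0.png

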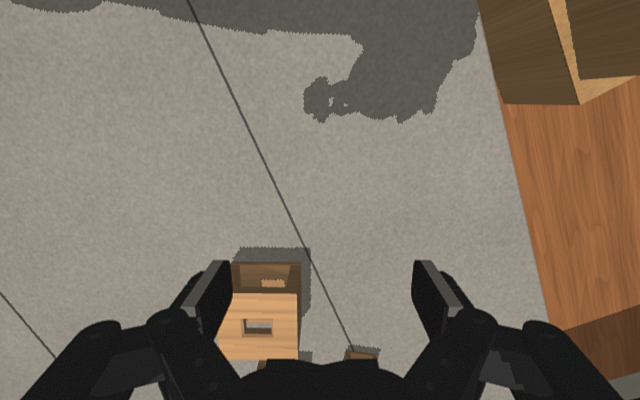

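In the top view there are three stands: a small one at (174,196), a middle one with the pick in it at (211,202), and a large one at (194,252). The middle-sized one is the one meant. I'll check it and the rail enlarged.

```bash
cat > h.py <<'E'
from plant import arm
import numpy as np, cv2
def grab(n,name=None):
    c=arm.camera(n)
    if name: cv2.imwrite(f"pics/{name}.png",c["image"])
    return c
def ray(c,u,v):
    K=np.array(c["camera_matrix"]);T=np.array(c["cam_to_world"])
    d=T[:3,:3]@np.linalg.inv(K)@np.array([u,v,1.]); return T[:3,3],d/np.linalg.norm(d)
def onz(c,u,v,z):
    o,d=ray(c,u,v); return (o+d*(z-o[2])/d[2])
def proj(c,p):
    K=np.array(c["camera_matrix"]);T=np.array(c["cam_to_world"])
    q=T[:3,:3].T@(np.array(p)-T[:3,3]); q=K@q; return q[:2]/q[2]
def tri(rays):
    A=0;b=0
    for o,d in rays:
        P=np.eye(3)-np.outer(d,d);A=A+P;b=b+P@o
    p=np.linalg.solve(A,b); return p,[np.linalg.norm((np.eye(3)-np.outer(d,d))@(p-o)) for o,d in rays]
def crop(c,x,y,w,h,s,name):
    cv2.imwrite(f"pics/{name}.png",cv2.resize(c["image"][y:y+h,x:x+w],None,fx=s,fy=s,interpolation=cv2.INTER_CUBIC))
E
python3 - <<'E'
from h import *
c=grab("top"); crop(c,150,170,100,75,8,"a1"); crop(c,290,105,130,110,5,"a2")
s=grab("scene"); crop(s,410,180,120,130,4.5,"a3") 
for u,v in [(174,196),(211,202),(194,252)]: print(onz(c,u,v,56))
E
```

```text
[510.25887647 460.70940632  56.        ]
[492.78536392 352.19625516  56.        ]
[347.51229248 395.59832157  56.        ]
```

View pics/a1.png

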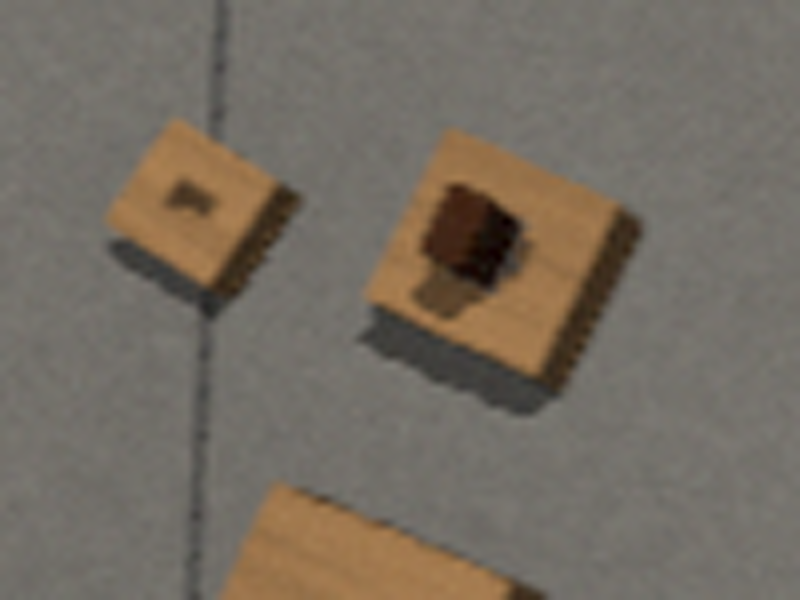

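View pics/a2.png

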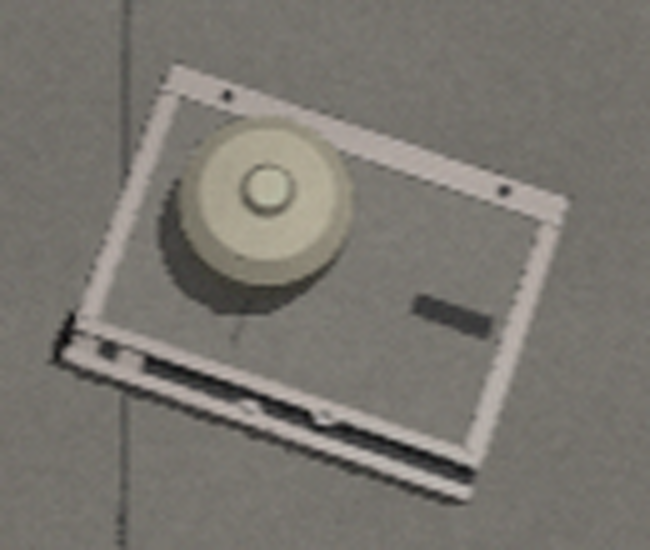

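View pics/a3.png

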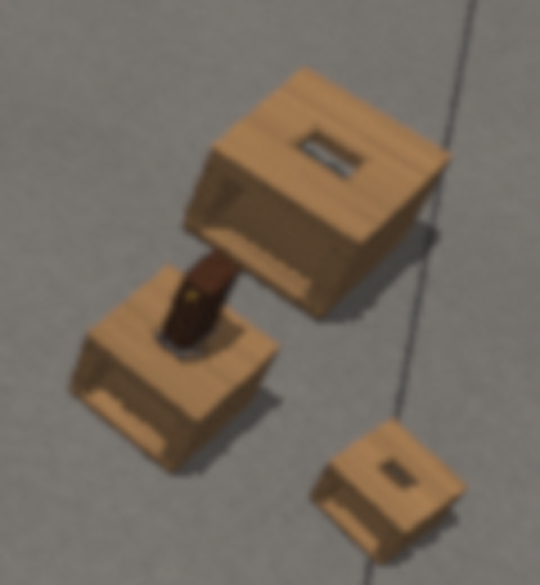

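The crop confirms it: the middle stand (top face in the crop from (368,128) to (625,380)) holds the dark pick and the other two are empty. On the rail, the black cap is at the left end (+y world) and the open end at the right. Next I'll compute coarse poses.

```bash
cat >> h.py <<'E'
from scipy.spatial.transform import Rotation as Rn
def tcp():
    s=arm.sense(); w,x,y,z=s["orientation"]; return np.array(s["eef_pos"]),Rn.from_quat([x,y,z,w]),s
def inc(p,R):
    "shift cm, turn deg in tool axes from measured"
    p0,R0,_=tcp(); return (R0.inv().apply(np.array(p)-p0)/10).round(2), np.degrees((R0.inv()*R).as_rotvec()).round(1)
def down(a):
    "tool down with tool x at world azimuth a (deg)"
    a=np.radians(a); X=np.array([np.cos(a),np.sin(a),0]);Z=np.array([0,0,-1.]);return Rn.from_matrix(np.c_[X,np.cross(Z,X),Z])
E
python3 - <<'E'
from h import *
c=grab("top")
P=[onz(c,150+x/8,170+y/8,56) for x,y in [(450,128),(625,205),(545,380),(368,300)]]
P=np.array(P);print(P.round(1),P.mean(0)); 
for i in range(4): 
    e=P[(i+1)%4]-P[i]; print(np.linalg.norm(e),np.degrees(np.arctan2(e[1],e[0])))
q=[onz(c,290+x/5,105+y/5,15) for x,y in [(75,330),(60,360),(475,455),(465,500),(568,200),(175,68)]]
q=np.array(q);print(q.round(1))
for i,j in [(0,2),(1,3),(4,5),(2,4)]:
    e=q[j]-q[i]; print(np.linalg.norm(e),np.degrees(np.arctan2(e[1],e[0])))
p,R,s=tcp(); W=grab("wrist");T=W["cam_to_world"]
print("cam in tool",R.inv().apply(T[:3,3]-p), (R.inv().as_matrix()@T[:3,:3]).round(3))
X=R.as_matrix(); print(X.round(3))
E
```

```text
[[540.2 367.8  56. ]
 [511.8 302.9  56. ]
 [447.3 329.9  56. ]
 [476.5 395.2  56. ]] [493.94027787 348.951725    56.        ]
70.89075667406082 -113.65363073009304
69.85778191527807 157.27759044717274
71.53097627644576 65.93164095585271
69.3325732796417 -23.24291597754105
[[ 594.7   79.8   15. ]
 [ 576.1   88.8   15. ]
 [ 518.4 -162.1   15. ]
 [ 490.9 -155.6   15. ]
 [ 677.1 -222.2   15. ]
 [ 760.2   19.2   15. ]]
253.70240044367128 -107.50876641650844
258.8016647876152 -109.2162707970297
255.30152226913916 70.98985715287643
169.70748197156044 -20.72942029380263
cam in tool [   0.71729179  -79.20554298 -126.31395725] [[ 1.     0.     0.   ]
 [-0.     0.952  0.307]
 [-0.    -0.307  0.952]]
[[ 0.382  0.924 -0.   ]
 [ 0.924 -0.382 -0.   ]
 [-0.001 -0.    -1.   ]]
```

arm_command(increments=[[0,[-0.3,1.5,0],[0,0,0]],[0,[-1.2,6,0],[0,0,0]],[0,[-2.2,11.5,0],[0,0,0]],[0,[-3.3,17,0],[0,0,0]],[0,[-4.4,22.5,0],[0,0,0]],[0,[-5.5,28,0],[0,0,0]],[0,[-6.1,31.5,0],[0,0,0]],[0,[-6.3,32.3,0],[0,0,0]]])

```text
time_s: 1.35
eef_pos: [496.4, 347.5, 248.0]
orientation: [0.0, 0.832, 0.554, -0.0]
ft_force: [-0.5, 0.5, 0.4]
opening: 85.0
```

```bash
python3 - <<'E'
from h import *
p,R,s=tcp();print(p,R.as_quat(),s["qvel"].round(2))
c=grab("wrist","w1"); np.save("w1.npy",c)
crop(c,240,100,200,150,4,"w1c")
c=grab("scene"); crop(c,410,220,80,70,8,"s1c")
E
```

```text
[496.36671277 347.50014563 247.9753524 ] [ 8.32336211e-01  5.54271059e-01 -3.36219073e-05  1.57174805e-04] [-0.05  0.03  0.04  0.03  0.02 -0.08]
```

View pics/w1.png

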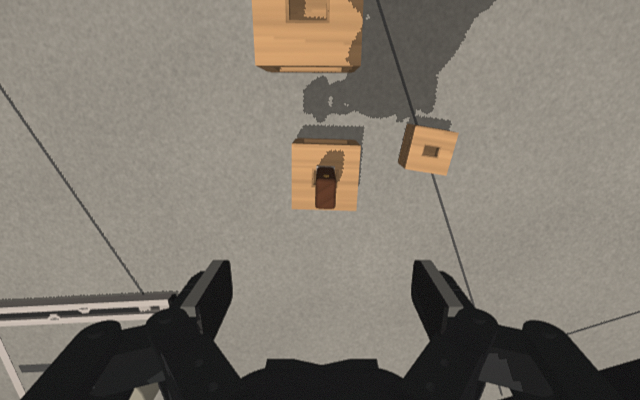

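View pics/s1c.png

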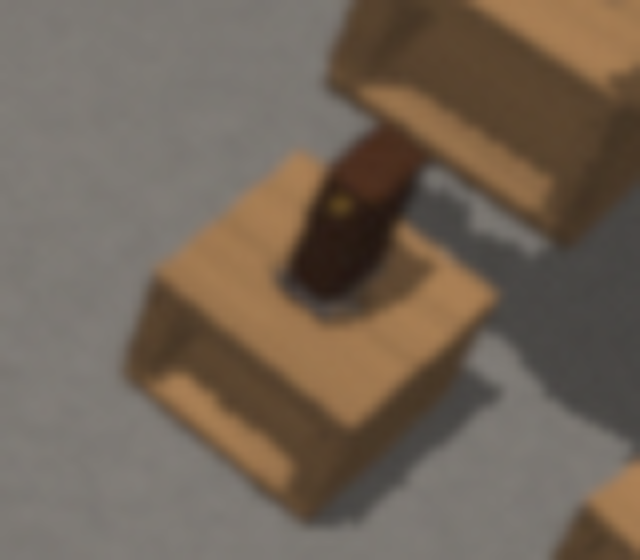

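```bash
python3 - <<'E'
from h import *
c=np.load("w1.npy",allow_pickle=True).item()
crop(c,280,120,100,100,6,"w1d")
E
```

```text
(no output)
```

View pics/w1d.png

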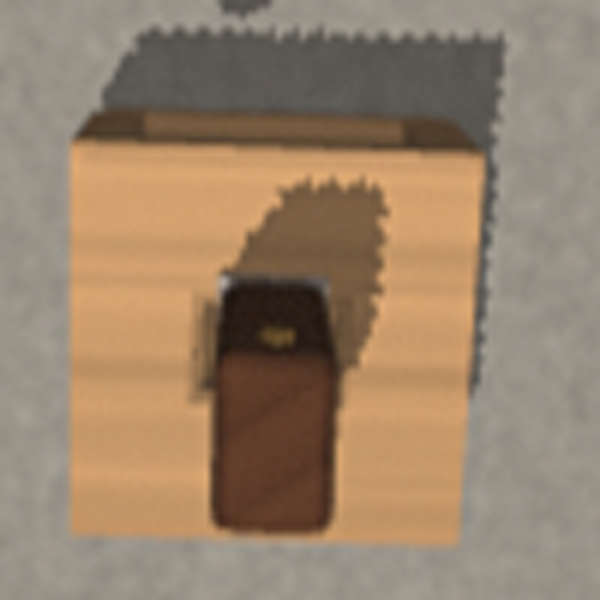

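arm_command(increments=[[0,[0.5,0,0.3],[0,0,0]],[0,[2,0,1],[0,0,0]],[0,[4,0,2],[0,0,0]],[0,[5.5,0,2.7],[0,0,0]],[0,[6,0,3],[0,0,0]],[0,[6,0,3],[0,0,0]],[0,[6,0,3],[0,0,0]],[0,[6,0,3],[0,0,0]]])

```text
time_s: 2.45
eef_pos: [517.1, 405.0, 218.9]
orientation: [0.0, 0.831, 0.556, 0.0]
ft_force: [0.0, 0.3, 0.3]
opening: 85.2
```

```bash
python3 - <<'E'
from h import *
c=grab("wrist","w2"); np.save("w2.npy",c)
print(tcp()[0])
crop(c,180,110,120,110,6,"w2d")
E
```

```text
[517.09017059 405.02011028 218.93062725]
```

View pics/w2d.png

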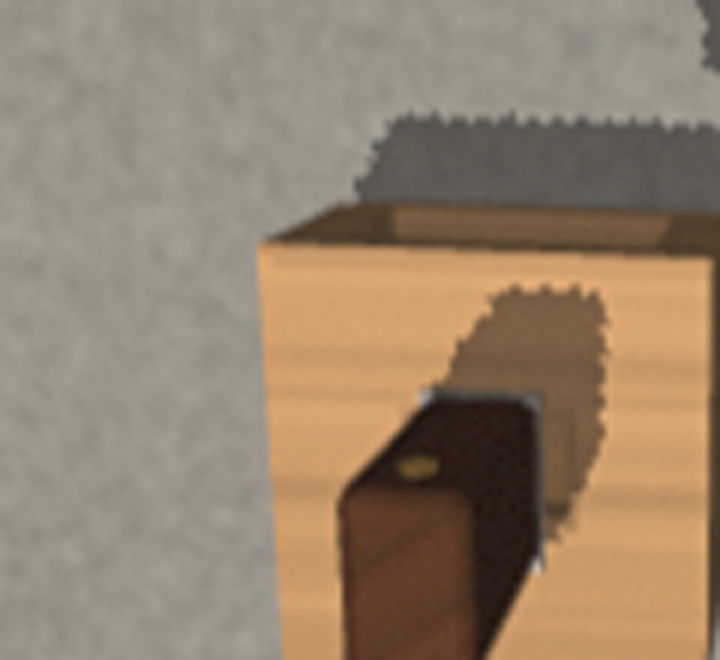

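```bash
python3 - <<'E'
from h import *
a=np.load("w1.npy",allow_pickle=True).item();b=np.load("w2.npy",allow_pickle=True).item()
A=lambda x,y:ray(a,280+x/6-.4,120+y/6-.4)
B=lambda x,y:ray(b,180+x/6-.4,110+y/6-.4)
def f(n,p,q): 
    P,r=tri([A(*p),B(*q)]);print(n,P.round(1),np.round(r,1)); return P
f("topL",(215,350),(343,493)); f("topR",(335,350),(471,490))
f("footL",(220,275),(430,395));f("footR",(328,277),(540,395))
f("standTL",(72,140),(260,243));f("standTR",(487,152),(714,253))
S=np.array([onz(a,280+x/6-.4,120+y/6-.4,56) for x,y in [(72,140),(487,152),(460,545),(70,535)]])
print(S.round(1),S.mean(0))
for i in range(4): 
    e=S[(i+1)%4]-S[i]; print(np.linalg.norm(e),np.degrees(np.arctan2(e[1],e[0])))
H=np.array([onz(a,280+x/6-.4,120+y/6-.4,116) for x,y in [(215,350),(335,350),(332,530),(213,530)]])
print(H.round(1),H.mean(0))
for i in range(4): 
    e=H[(i+1)%4]-H[i]; print(np.linalg.norm(e),np.degrees(np.arctan2(e[1],e[0])))
crop(b,180,110,160,130,5,"w2e")
E
```

```text
topL [480.5 349.6 111.5] [0.7 0.7]
topR [486.3 365.7 113.7] [0.4 0.4]
footL [480.1 349.6  57.5] [0.5 0.5]
footR [486.2 366.8  63. ] [0.2 0.2]
standTL [449.1 335.5  56. ] [0.1 0.1]
standTR [477.6 399.5  55.9] [0.2 0.2]
[[449.  335.5  56. ]
 [477.8 399.4  56. ]
 [542.  370.3  56. ]
 [513.1 306.1  56. ]] [495.48262121 352.84623807  56.        ]
70.09857831548914 65.69824195182954
70.44849727629794 -24.397586317037018
70.3933175402242 -114.21786840339051
70.55267095152328 155.36325704976568
[[478.9 350.2 116. ]
 [485.4 365.9 116. ]
 [510.3 355.5 116. ]
 [503.6 339.4 116. ]] [494.53311746 352.75825818 116.        ]
17.005227856501975 67.33891218894392
26.975285109503442 -22.795662264253394
17.39186432911416 -112.6619637880975
26.978697943391357 156.3831946599467
```

View pics/w2e.png

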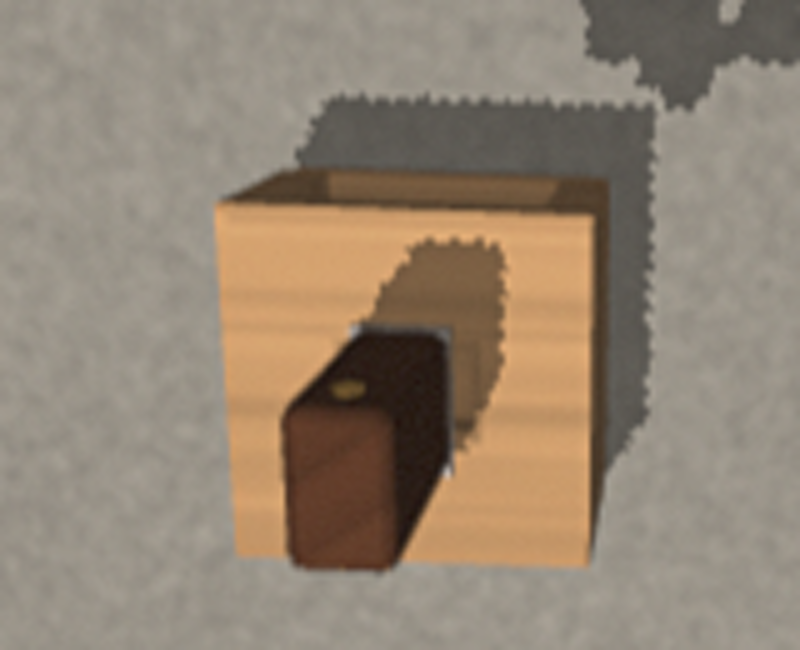

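```bash
python3 - <<'E'
from h import *
R=down(65.7)
print(inc([495,353.3,150],R),inc([495,353.3,82],R))
E
```

```text
(array([-5.63, -0.07,  6.89]), array([ 0. , -0. ,  1.8])) (array([-5.63, -0.07, 13.69]), array([ 0. , -0. ,  1.8]))
```

arm_command(increments=[[0,[-1,0,1],[0,0,0.5]],[0,[-3.5,0,3.5],[0,0,1.2]],[0,[-5.2,-0.05,6],[0,0,1.8]],[0,[-5.63,-0.07,7.5],[0,0,1.8]],[0,[-5.63,-0.07,9.5],[0,0,1.8]],[0,[-5.63,-0.07,12],[0,0,1.8]],[0,[-5.63,-0.07,13.4],[0,0,1.8]],[0,[-5.63,-0.07,13.7],[0,0,1.8]]], squeeze=60)

```text
time_s: 3.5
eef_pos: [494.6, 353.6, 80.6]
orientation: [-0.0, 0.84, 0.543, -0.001]
ft_force: [0.2, 0.2, 0.1]
opening: 85.7
```

```bash
python3 - <<'E'
from h import *
c=grab("wrist","w3");print(tcp()[0], inc([495,353.3,82],down(65.7)))
E
```

```text
[494.85436992 353.72079415  80.93853899] (array([-0.03,  0.03, -0.11]), array([-0. ,  0. ,  0.1]))
```

View pics/w3.png

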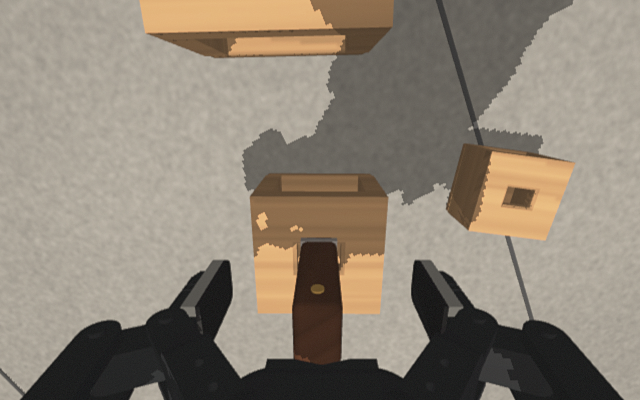

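The handle (bottom centre, u≈318) sits midway between the pads (u≈222 and 422), so I'll close.

arm_command(increments=[[100,[0,0,-0.1],[0,0,0]],[180,[0,0,-0.1],[0,0,0]],[255,[0,0,-0.1],[0,0,0]],[255,[0,0,-0.1],[0,0,0]],[255,[0,0,-0.1],[0,0,0]],[255,[0,0,-0.1],[0,0,0]],[255,[0,0,-0.1],[0,0,0]],[255,[0,0,-0.1],[0,0,0]]], squeeze=80)

```text
time_s: 4.55
eef_pos: [495.2, 353.8, 82.9]
orientation: [0.0, 0.84, 0.543, 0.001]
ft_force: [-0.1, -0.2, 5.5]
opening: 17.2
```

arm_command(increments=[[255,[0,0,-0.5],[0,0,0]],[255,[0,0,-1.5],[0,0,0]],[255,[0,0,-3],[0,0,0]],[255,[0,0,-5],[0,0,0]],[255,[0,0,-7],[0,0,0]],[255,[0,0,-9],[0,0,0]],[255,[0,0,-10.5],[0,0,0]],[255,[0,0,-11],[0,0,0]]])

```text
time_s: 5.55
eef_pos: [495.4, 353.9, 193.9]
orientation: [0.0, 0.84, 0.543, 0.001]
ft_force: [0.6, 0.0, -0.6]
opening: 16.9
```

```bash
python3 - <<'E'
from h import *
print(tcp()[0],tcp()[2]["ft_force"])
c=grab("scene","s4"); crop(c,390,150,130,120,5,"s4c")
c=grab("wrist","w4"); np.save("w4.npy",c)
E
```

```text
[495.36533569 353.88867491 193.89126786] [ 0.55440994  0.0421265  -0.56179411]
```

View pics/s4c.png

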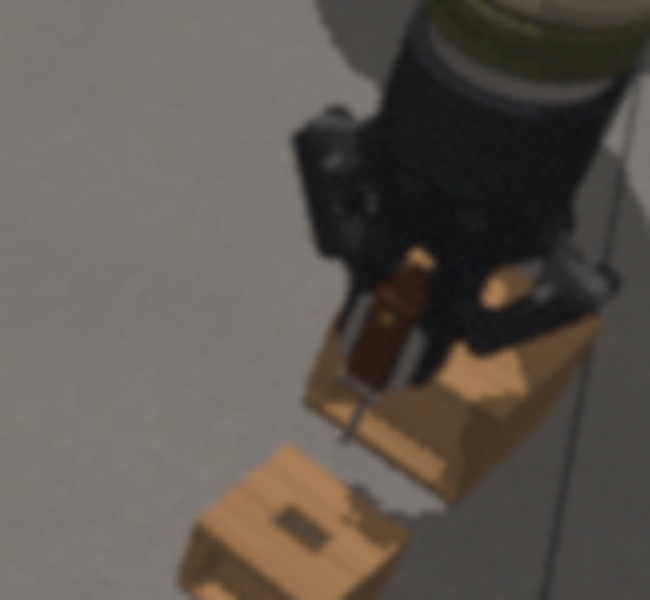

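View pics/w4.png

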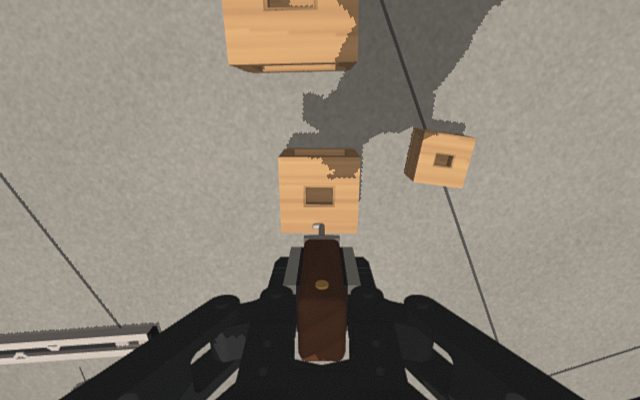

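```bash
python3 - <<'E'
from h import *
c=np.load("w4.npy",allow_pickle=True).item(); crop(c,270,140,100,110,6,"w4c")
E
```

```text
(no output)
```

View pics/w4c.png

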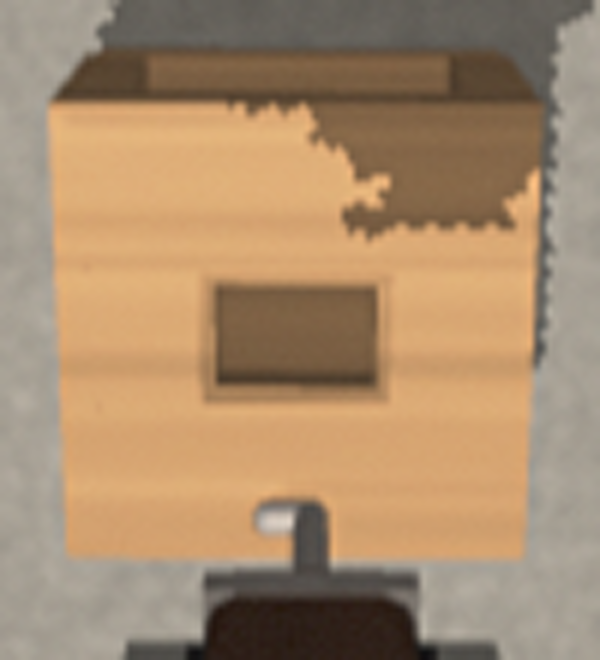

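```bash
python3 - <<'E'
from h import *
c=np.load("w4.npy",allow_pickle=True).item()
p,R,s=tcp(); print(p)
f=lambda x,y,z:onz(c,270+x/6-.4,140+y/6-.4,z)
Hs=np.array([f(x,y,56) for x,y in [(205,277),(387,277),(387,400),(205,400)]]);print("hole outer",Hs.mean(0),np.linalg.norm(Hs[1]-Hs[0]),np.linalg.norm(Hs[2]-Hs[1]))
Hs=np.array([f(x,y,56) for x,y in [(213,283),(380,283),(380,385),(213,385)]]);print("hole inner",Hs.mean(0),np.linalg.norm(Hs[1]-Hs[0]),np.linalg.norm(Hs[2]-Hs[1]))
S=np.array([f(x,y,56) for x,y in [(50,100),(543,103),(525,558),(67,557)]]);print("stand",S.round(1).tolist(),S.mean(0));e=S[1]-S[0];print(np.degrees(np.arctan2(e[1],e[0])))
for z in (120,122,124):
  print(z,"rod far edge",R.inv().apply(f(312,500,z)-p),"hook point",R.inv().apply(f(257,518,z)-p),f(296,518,z),f(329,518,z))
E
```

```text
[495.03662496 353.72224665 192.87481065]
hole outer [495.57757472 352.47602344  56.        ] 26.578360000104002 18.97219812377411
hole inner [494.94744399 352.84219559  56.        ] 24.41285708664927 15.707749885725008
stand [[449.0, 335.3, 56.0], [478.1, 398.9, 56.0], [542.0, 370.0, 56.0], [512.9, 306.1, 56.0]] [495.49922823 352.5651955   56.        ]
65.40052294963888
120 rod far edge [ 1.22412485  0.85273941 72.87634529] hook point [-5.12030137  3.08141341 72.87251447] [497.65706126 351.92601334 120.        ] [499.22243499 355.39684867 120.        ]
122 rod far edge [1.22029161e+00 5.30934087e-02 7.08758682e+01] hook point [-5.06068414  2.25947849 70.87207567] [496.91185988 352.27587983 122.        ] [498.46157834 355.71200342 122.        ]
124 rod far edge [ 1.21645837 -0.74655259 68.87539106] hook point [-5.00106691  1.43754357 68.87163687] [496.1666585  352.62574633 124.        ] [497.70072169 356.02715816 124.        ]
```

```bash
python3 - <<'E'
from h import *
print(inc([570,40,193],down(71.5)))
E
```

```text
(array([-2.553e+01,  1.972e+01, -2.000e-02]), array([ 0. , -0. , -5.7]))
```

arm_command(increments=[[255,[-1.2,1,0],[0,0,0]],[255,[-5,4,0],[0,0,-1]],[255,[-9.5,7.3,0],[0,0,-2]],[255,[-14,10.8,0],[0,0,-3]],[255,[-18.5,14.3,0],[0,0,-4]],[255,[-22.5,17.4,0],[0,0,-5]],[255,[-25,19.3,0],[0,0,-5.7]],[255,[-25.5,19.7,0],[0,0,-5.7]]])

```text
time_s: 6.65
eef_pos: [569.4, 37.3, 191.3]
orientation: [-0.0, 0.813, 0.582, -0.001]
ft_force: [-1.0, -0.8, 0.3]
opening: 17.1
```

```bash
python3 - <<'E'
from h import *
p,R,s=tcp();print(p,s["qvel"].round(2))
c=grab("wrist","w5"); c["p"]=p;np.save("w5.npy",c)
crop(c,100,120,400,150,2,"w5c")
E
```

```text
[569.42260803  37.26652959 191.34929333] [-0.04  0.01  0.02  0.02  0.02 -0.06]
```

View pics/w5.png

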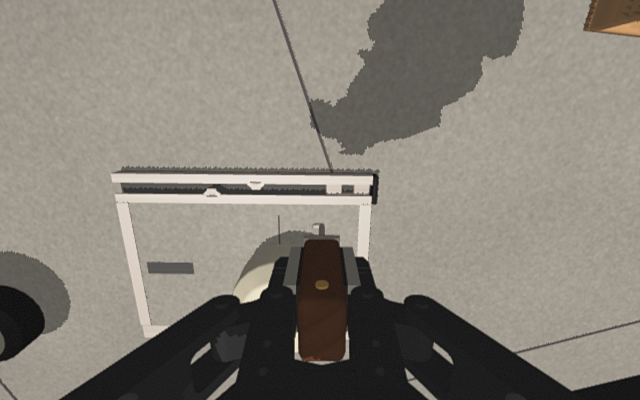

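View pics/w5c.png

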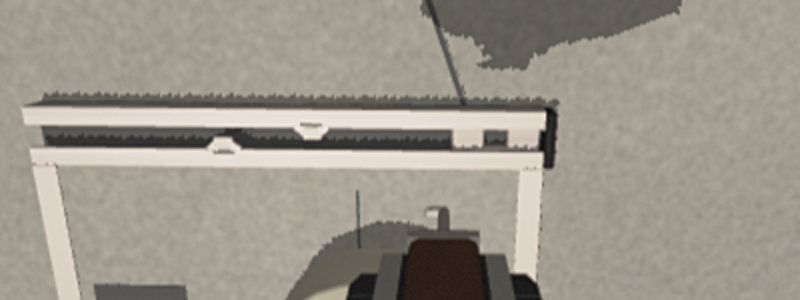

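```bash
python3 - <<'E'
from h import *
c=np.load("w5.npy",allow_pickle=True).item()
crop(c,100,160,150,60,5.3,"w5l");crop(c,240,160,150,85,5.3,"w5r")
E
```

```text
(no output)
```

View pics/w5l.png

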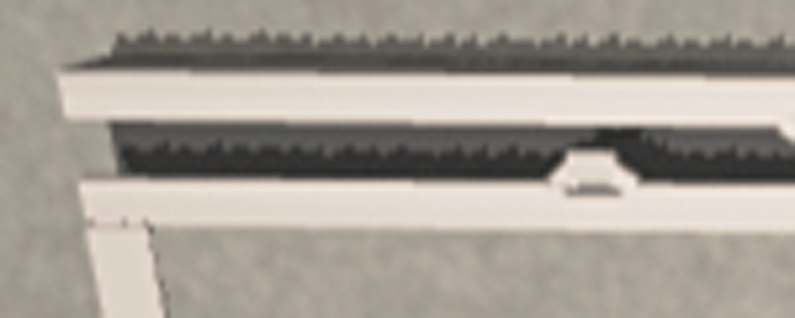

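View pics/w5r.png

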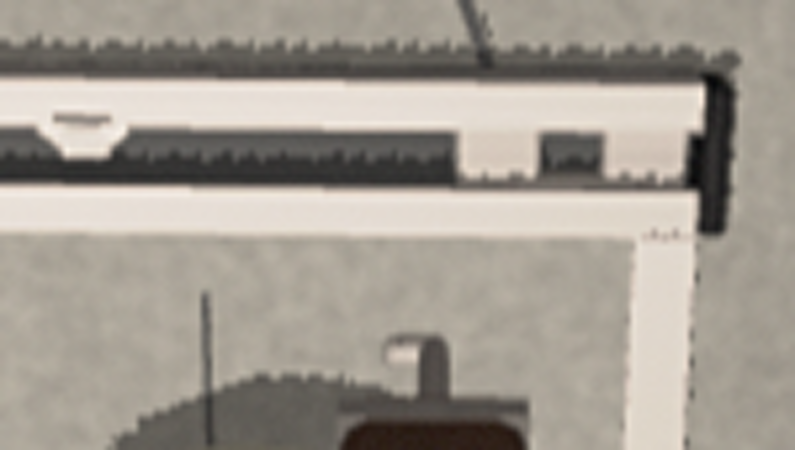

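```bash
python3 - <<'E'
from h import *
c=np.load("w5.npy",allow_pickle=True).item()
L=lambda x,y,z:onz(c,100+x/5.3-.4,160+y/5.3-.4,z)
G=lambda x,y,z:onz(c,240+x/5.3-.4,160+y/5.3-.4,z)
l=np.array([L(*q,15) for q in [(60,72),(67,122),(80,180),(88,228)]]);r=np.array([G(*q,15) for q in [(705,84),(705,130),(697,190),(693,236)]])
print(l.round(1),r.round(1));d=r-l
print(np.linalg.norm(d,axis=1),np.degrees(np.arctan2(d[:,1],d[:,0])))
print("w",np.linalg.norm(l-l[0],axis=1),np.linalg.norm(r-r[0],axis=1))
th=np.degrees(np.arctan2(d[:,1].sum(),d[:,0].sum()));
O=(l.mean(0)+r.mean(0))/2
y=np.array([np.cos(np.radians(th)),np.sin(np.radians(th))]);x=np.array([y[1],-y[0]])
print("th",th,"O",O)
loc=lambda P:((P[:2]-O[:2])@x,(P[:2]-O[:2])@y)
print("mouth",O[:2]-130*y)
print("hole", [np.round(loc(G(*q,9)),1) for q in [(540,133),(602,133),(540,175),(602,175)]])
print("plate ends",[np.round(loc(G(*q,9)),1) for q in [(457,150),(685,150)]])
print("dent1",[np.round(loc(G(*q,15)),1) for q in [(35,130),(128,130),(65,157),(110,157)]])
print("dent2",[np.round(loc(L(*q,15)),1) for q in [(548,182),(637,182),(570,152),(615,152)]])
print("inner cap",loc(G(688,160,15)))
np.savez("tab.npz",O=O,th=th)
p,R,s=tcp()
for z in (119,120,121):
  q=G(433,345,z); print(z,"rod",R.inv().apply(q-p),"hookpt",R.inv().apply(G(384,350,z)-p),"top",R.inv().apply(G(433,335,z)-p))
E
```

```text
[[ 491.6 -155.9   15. ]
 [ 500.5 -159.7   15. ]
 [ 511.3 -163.2   15. ]
 [ 520.3 -166.7   15. ]] [[577.2  89.2  15. ]
 [585.8  86.8  15. ]
 [596.7  82.1  15. ]
 [605.4  78.8  15. ]]
[259.67005182 260.78286747 259.71257527 259.80548244] [70.73598065 70.90051121 70.80381073 70.88583989]
w [ 0.          9.65940857 21.05374646 30.700257  ] [ 0.          8.90831135 20.74566104 30.01816183]
th 70.83161536758176 O [548.60108539 -38.58410747  15.        ]
mouth [ 505.91617076 -161.3766075 ]
hole [array([-3.6, 99.8]), array([ -3.7, 111.8]), array([  4.8, 100.1]), array([  4.7, 112.1])]
plate ends [array([-0.1, 83.8]), array([ -0.4, 128. ])]
dent1 [array([-5.1,  3.9]), array([-5.2, 21.5]), array([0.1, 9.2]), array([ 0.1, 17.8])]
dent2 [array([  5.5, -40.6]), array([  5.3, -23.6]), array([ -0.5, -35.8]), array([ -0.6, -27.2])]
inner cap (np.float64(-0.11036159527674377), np.float64(127.71668942285176))
119 rod [ 0.20533378  1.58537616 72.44617647] hookpt [-6.1479719   2.28043661 72.44920487] top [ 0.20608663  0.19494753 72.44799035]
120 rod [ 0.20545474  1.18008413 71.44670421] hookpt [-6.11588802  1.8716478  71.44971737] top [ 0.20620381 -0.20334938 71.44850896]
121 rod [ 0.20557571  0.7747921  70.44723195] hookpt [-6.08380415  1.46285899 70.45022988] top [ 0.20632098 -0.60164628 70.44902757]
```

```bash
cat >> h.py <<'E'
try:
    _t=np.load("tab.npz"); O=_t["O"].copy(); O[2]=0; TH=float(_t["th"])
    yl=np.array([np.cos(np.radians(TH)),np.sin(np.radians(TH)),0]); xl=np.array([yl[1],-yl[0],0])
except Exception: pass
def L2W(x,y,z): return O+x*xl+y*yl+np.array([0,0,z])
def W2L(p): return np.array([(p-O)@xl,(p-O)@yl,p[2]])
TIP=np.array([0.4,2.0,71.5])
def tipinc(x,y,z):
    R=down(TH); return inc(L2W(x,y,z)-R.apply(TIP),R)
def st():
    p,R,s=tcp(); f=s["ft_force"]; m=s["moment"]
    return "tip local",W2L(p+R.apply(TIP)).round(2),"F local",np.round([f@xl,f@yl,f[2]],2),"M",np.round(m,2),"t",round(s["time_s"],2),"op",round(s["opening"],1)
E
python3 - <<'E'
from h import *
print(st(),tipinc(0,108.2,40))
E
```

```text
('tip local', array([ -3.5 ,  79.42, 119.95]), 'F local', array([ 0.67, -0.74, -1.42]), 'M', array([-0.01, -0.01, -0.04]), 't', 6.7, 'op', 17.1) (array([2.88, 0.37, 7.99]), array([-0.1,  0. ,  0.4]))
```

arm_command(increments=[[255,[0.3,0,0.8],[0,0,0.1]],[255,[1,0.1,2.5],[0,0,0.2]],[255,[1.8,0.2,4.5],[0,0,0.4]],[255,[2.5,0.3,6.5],[0,0,0.4]],[255,[2.85,0.37,7.7],[0,0,0.4]],[255,[2.88,0.37,8],[0,0,0.4]],[255,[2.88,0.37,8],[0,0,0.4]],[255,[2.88,0.37,8],[0,0,0.4]]])

```text
time_s: 7.7
eef_pos: [582.9, 66.2, 113.1]
orientation: [0.0, 0.814, 0.581, 0.001]
ft_force: [-0.6, 0.3, -0.2]
opening: 17.0
```

```bash
python3 - <<'E'
from h import *
print(st())
c=grab("wrist","w6");np.save("w6.npy",c);crop(c,240,150,150,100,5.3,"w6c")
s=grab("scene");crop(s,240,170,120,100,6,"s6c")
print(st())
E
```

```text
('tip local', array([7.0000e-02, 1.1067e+02, 4.1590e+01]), 'F local', array([-0.66,  0.06, -0.18]), 'M', array([ 0.01, -0.06,  0.01]), 't', 7.7, 'op', 17.0)
('tip local', array([  0.12, 110.57,  41.61]), 'F local', array([ 0.58,  0.18, -0.21]), 'M', array([ 0.01,  0.02, -0.02]), 't', 7.8, 'op', 17.4)
```

View pics/w6c.png

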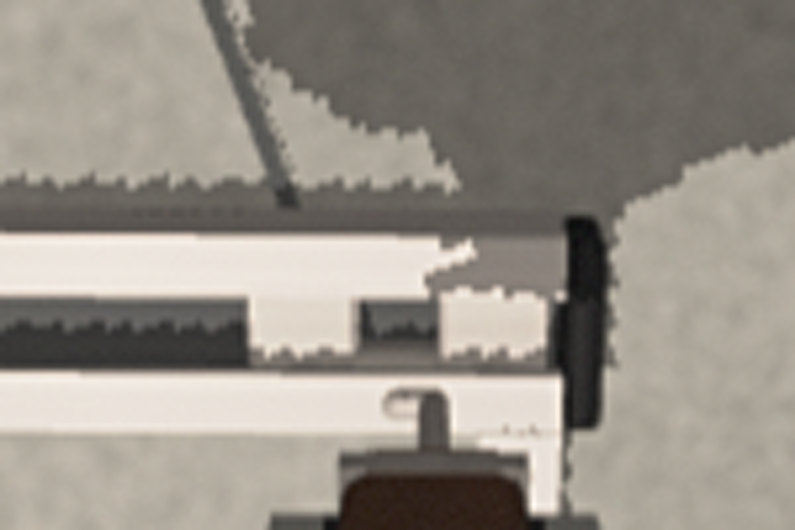

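View pics/s6c.png

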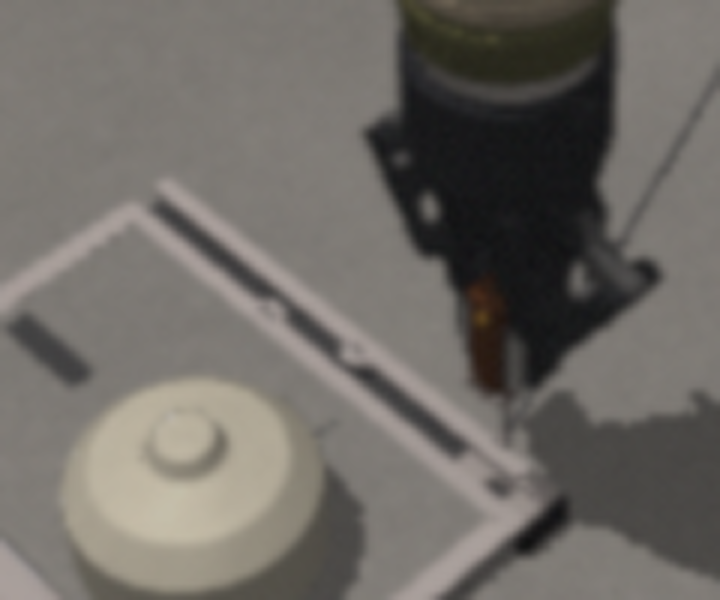

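```bash
python3 - <<'E'
from h import *
c=np.load("w6.npy",allow_pickle=True).item()
G=lambda x,y,z:W2L(onz(c,240+x/5.3-.4,150+y/5.3-.4,z)).round(1)
print("hole",[G(*q,9) for q in [(358,302),(438,302),(360,362),(440,362)]])
print("slot edges",[G(*q,15) for q in [(20,299),(350,300),(20,367),(350,372),(20,432),(20,233),(560,232),(560,432)]])
print("inner cap",G(555,340,15))
print("plate ends",G(248,320,9),G(547,320,9))
for z in (40.6,41.6,42.6): print("hookpt",G(383,405,z),"rodL,R",G(417,405,z),G(449,405,z),"near bottom edge",G(430,390,z))
E
```

```text
hole [array([ -2.7, 100. ,   9. ]), array([ -2.8, 111.8,   9. ]), array([  6.7, 100.2,   9. ]), array([  6.7, 112.1,   9. ])]
slot edges [array([-5.1, 51.8, 15. ]), array([-5.1, 99.1, 15. ]), array([ 5.4, 51. , 15. ]), array([ 6., 99., 15.]), array([15.6, 50.3, 15. ]), array([-14.9,  52.5,  15. ]), array([-15.4, 129. ,  15. ]), array([ 15.3, 129.8,  15. ])]
inner cap [  0.9 128.7  15. ]
plate ends [ 0.1 83.7  9. ] [ -0.  127.9   9. ]
hookpt [  0.6 104.6  40.6] rodL,R [  0.6 109.   40.6] [  0.6 113.1  40.6] near bottom edge [ -1.5 110.7  40.6]
hookpt [  0.2 104.6  41.6] rodL,R [  0.2 109.   41.6] [1.000e-01 1.131e+02 4.160e+01] near bottom edge [ -1.9 110.7  41.6]
hookpt [ -0.2 104.6  42.6] rodL,R [ -0.3 109.   42.6] [ -0.3 113.1  42.6] near bottom edge [ -2.3 110.7  42.6]
```

```bash
sed -i 's/TIP=np.array(\[0.4/TIP=np.array([0.85/' h.py; python3 - <<'E'
from h import *
print(st(),tipinc(0,108.2,18),tipinc(0,108.2,10))
E
```

```text
('tip local', array([  0.12, 111.02,  41.61]), 'F local', array([ 0.58,  0.18, -0.21]), 'M', array([ 0.01,  0.02, -0.02]), 't', 7.8, 'op', 17.4) (array([-0.28, -0.01,  2.36]), array([ 0.1, -0. ,  0.2])) (array([-0.28, -0.01,  3.16]), array([ 0.1, -0. ,  0.2]))
```

arm_command(increments=[[255,[-0.14,0,0.3],[0,0,0.1]],[255,[-0.28,-0.01,0.9],[0,0,0.2]],[255,[-0.28,-0.01,1.5],[0,0,0.2]],[255,[-0.28,-0.01,1.9],[0,0,0.2]],[255,[-0.28,-0.01,2.1],[0,0,0.2]],[255,[-0.28,-0.01,2.1],[0,0,0.2]],[255,[-0.28,-0.01,2.1],[0,0,0.2]],[255,[-0.28,-0.01,2.1],[0,0,0.2]]])

```text
time_s: 8.8
eef_pos: [581.5, 63.7, 91.5]
orientation: [0.0, 0.815, 0.58, 0.0]
ft_force: [-0.8, 0.6, -0.6]
opening: 17.2
```

```bash
python3 - <<'E'
from h import *
c=grab("wrist","w7");np.save("w7.npy",c);crop(c,240,150,150,100,5.3,"w7c")
print(st())
E
```

```text
('tip local', array([ -0.48, 108.28,  19.99]), 'F local', array([ 0.57,  0.8 , -0.5 ]), 'M', array([-0.02,  0.01, -0.03]), 't', 8.85, 'op', 17.3)
```

View pics/w7c.png

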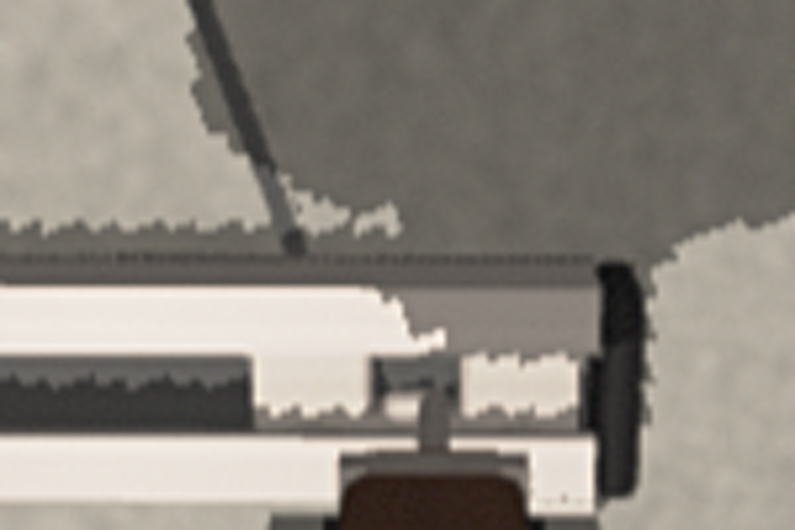

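arm_command(increments=[[255,[0,0.03,0.2],[0,0,0]],[255,[0,0.03,0.5],[0,0,0]],[255,[0,0.03,0.8],[0,0,0]],[255,[0,0.03,1.0],[0,0,0]],[255,[0,0.03,1.1],[0,0,0]],[255,[0,0.03,1.2],[0,0,0]],[255,[0,0.03,1.3],[0,0,0]],[255,[0,0.03,1.35],[0,0,0]]])

```text
time_s: 9.85
eef_pos: [581.7, 63.6, 77.8]
orientation: [-0.0, 0.815, 0.58, 0.0]
ft_force: [-0.5, -0.6, -0.6]
opening: 17.1
```

```bash
python3 - <<'E'
from h import *
c=grab("wrist","w8");np.save("w8.npy",c);crop(c,240,150,150,100,5.3,"w8c")
print(st())
E
```

```text
('tip local', array([ -0.34, 108.24,   6.24]), 'F local', array([ 0.23,  0.17, -1.04]), 'M', array([-0.01, -0.02, -0.02]), 't', 9.9, 'op', 17.1)
```

View pics/w8c.png

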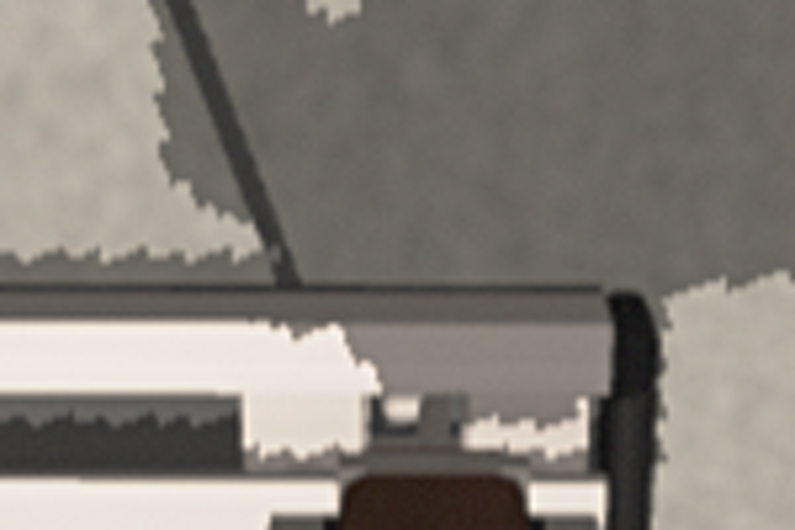

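arm_command(increments=[[255,[0,0,0.05],[0,0,0]],[255,[0,0,0.1],[0,0,0]],[255,[0,0,0.15],[0,0,0]],[255,[0,0,0.2],[0,0,0]],[255,[0,0,0.2],[0,0,0]],[255,[0,0,0.2],[0,0,0]],[255,[0,0,0.2],[0,0,0]],[255,[0,0,0.2],[0,0,0]]])

```text
time_s: 10.9
eef_pos: [581.7, 63.6, 75.8]
orientation: [-0.0, 0.815, 0.58, 0.0]
ft_force: [0.2, 0.0, -0.7]
opening: 16.9
```

```bash
python3 -c "
from h import *
print(st())"
```

```text
('tip local', array([ -0.28, 108.24,   4.33]), 'F local', array([ 0.2 ,  0.11, -0.66]), 'M', array([-0.02,  0.01,  0.04]), 't', 10.9, 'op', 16.9)
```

arm_command(increments=[[255,[0,0,0.05],[0,0,0]],[255,[0,0,0.05],[0,0,0]],[255,[-0.1,0,0.05],[0,0,0]],[255,[-0.2,0,0.05],[0,0,0]],[255,[-0.3,0,0.05],[0,0,0]],[255,[-0.4,0,0.05],[0,0,0]],[255,[-0.5,0,0.05],[0,0,0]],[255,[-0.6,0,0.05],[0,0,0]]])

```text
time_s: 11.9
eef_pos: [579.9, 58.2, 75.4]
orientation: [-0.0, 0.815, 0.58, 0.0]
ft_force: [2.2, 2.9, -1.1]
opening: 17.4
```

```bash
python3 -c "
from h import *
print(st())
c=grab('wrist','w9');crop(c,240,150,150,100,5.3,'w9c')
print(st())"
```

```text
('tip local', array([ -0.18, 102.56,   3.87]), 'F local', array([ 1.09,  3.44, -1.13]), 'M', array([ 0.96, -0.37,  0.01]), 't', 11.9, 'op', 17.4)
('tip local', array([ -0.16, 102.35,   3.88]), 'F local', array([ 0.26,  3.84, -0.7 ]), 'M', array([ 0.9 , -0.32, -0.07]), 't', 11.95, 'op', 16.7)
```

View pics/w9c.png

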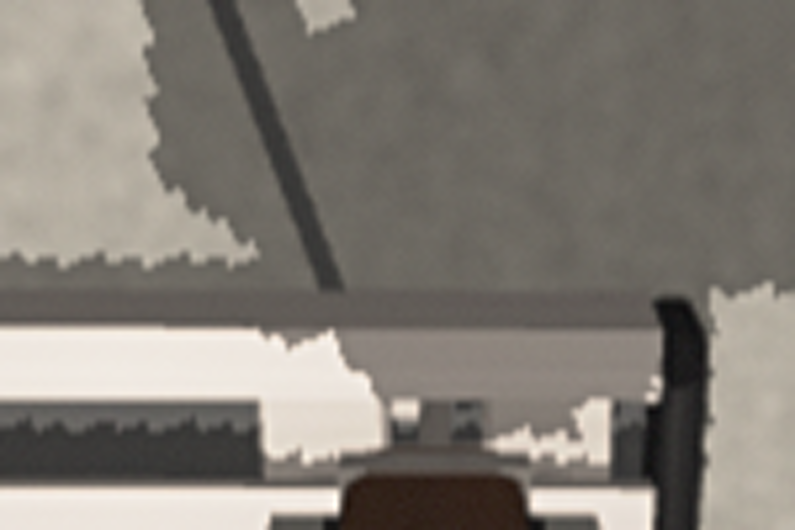

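arm_command(increments=[[255,[-0.2,0.02,0],[0,0,0]],[255,[-0.6,0.05,0],[0,0,0]],[255,[-1.0,0.08,0],[0,0,0]],[255,[-1.4,0.1,0],[0,0,0]],[255,[-1.8,0.13,0],[0,0,0]],[255,[-2.2,0.16,0],[0,0,0]],[255,[-2.6,0.2,0],[0,0,0]],[255,[-3.0,0.22,0],[0,0,0]]])

```text
time_s: 12.95
eef_pos: [571.2, 29.2, 75.2]
orientation: [-0.001, 0.815, 0.58, 0.0]
ft_force: [-0.6, 5.8, -0.4]
opening: 16.6
```

```bash
python3 -c "
from h import *
print(st())"
```

```text
('tip local', array([ 0.91, 72.41,  3.72]), 'F local', array([-2.48,  5.31, -0.45]), 'M', array([ 1.72,  0.08, -0.01]), 't', 12.95, 'op', 16.6)
```

arm_command(increments=[[255,[-0.3,0.04,0],[0,0,0]],[255,[-0.6,0.08,0],[0,0,0]],[255,[-0.9,0.1,0],[0,0,0]],[255,[-1.2,0.1,0],[0,0,0]],[255,[-1.5,0.1,0],[0,0,0]],[255,[-1.8,0.1,0],[0,0,0]],[255,[-2.0,0.1,0],[0,0,0]],[255,[-2.1,0.1,0],[0,0,0]]])

```text
time_s: 13.95
eef_pos: [564.8, 9.4, 75.1]
orientation: [-0.002, 0.815, 0.58, -0.0]
ft_force: [-1.4, 7.7, 0.3]
opening: 17.2
```

```bash
python3 -c "
from h import *
print(st())
c=grab('wrist','w10');np.save('w10.npy',c);crop(c,180,150,200,100,4,'w10c')
print(st())"
```

```text
('tip local', array([ 1.34, 51.64,  3.62]), 'F local', array([-3.83,  6.85,  0.32]), 'M', array([ 1.86,  0.2 , -0.08]), 't', 13.95, 'op', 17.2)
('tip local', array([ 1.33, 51.54,  3.61]), 'F local', array([-1.92,  6.22,  1.19]), 'M', array([1.8 , 0.27, 0.01]), 't', 14.0, 'op', 16.9)
```

View pics/w10c.png

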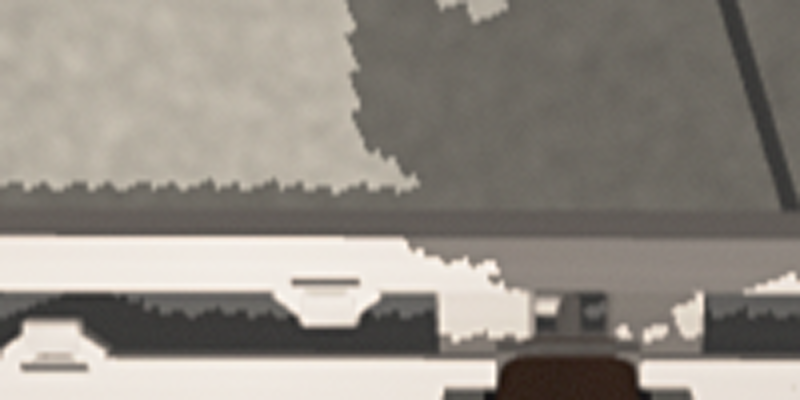

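arm_command(increments=[[255,[0.1,0,0],[0,0,0]],[255,[0.25,0,0],[0,0,0]],[255,[0.25,0.05,0],[0,0,0]],[255,[0.25,0.08,0],[0,0,0]],[255,[0.25,0.08,0],[0,0,0]],[255,[0.25,0.08,0],[0,0,0]],[255,[0.25,0.08,0],[0,0,0]],[255,[0.25,0.08,0],[0,0,0]]], squeeze=110)

```text
time_s: 15.0
eef_pos: [567.6, 10.8, 75.3]
orientation: [0.0, 0.815, 0.58, 0.0]
ft_force: [0.3, 0.8, -1.8]
opening: 16.8
```

```bash
python3 -c "
from h import *
print(st())
c=grab('wrist','w11');np.save('w11.npy',c);crop(c,180,150,200,100,4,'w11c')
print(st())"
```

```text
('tip local', array([ 3.71, 53.72,  3.8 ]), 'F local', array([-0.  ,  0.84, -1.83]), 'M', array([-0.01, -0.02, -0.05]), 't', 15.0, 'op', 16.8)
('tip local', array([ 3.73, 53.73,  3.8 ]), 'F local', array([-0.28, -0.55, -0.85]), 'M', array([-0.01, -0.03, -0.03]), 't', 15.05, 'op', 16.6)
```

View pics/w11c.png

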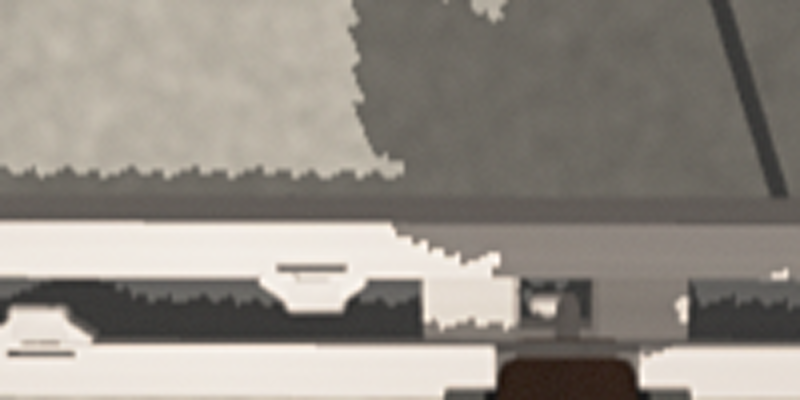

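arm_command(increments=[[255,[0,0.05,0],[0,0,0]],[255,[0,0.08,0],[0,0,0]],[255,[0,0.08,0],[0,0,0]],[255,[-0.15,0.08,0],[0,0,0]],[255,[-0.3,0.08,0],[0,0,0]],[255,[-0.5,0.08,0],[0,0,0]],[255,[-0.7,0.08,0],[0,0,0]],[255,[-0.9,0.08,0],[0,0,0]]])

```text
time_s: 16.05
eef_pos: [565.4, 2.2, 75.3]
orientation: [-0.0, 0.815, 0.58, 0.0]
ft_force: [1.5, 4.4, -0.7]
opening: 16.8
```

```bash
python3 -c "
from h import *
print(st())"
```

```text
('tip local', array([ 4.44, 44.96,  3.81]), 'F local', array([-0.05,  4.68, -0.71]), 'M', array([ 1.07, -0.26, -0.02]), 't', 16.05, 'op', 16.8)
```

arm_command(increments=[[255,[-0.2,0.02,0],[0,0,0]],[255,[-0.4,0.04,0],[0,0,0]],[255,[-0.6,0.05,0],[0,0,0]],[255,[-0.8,0.05,0],[0,0,0]],[255,[-1.0,0.05,0],[0,0,0]],[255,[-1.2,0.05,0],[0,0,0]],[255,[-1.4,0.05,0],[0,0,0]],[255,[-1.5,0.05,0],[0,0,0]]])

```text
time_s: 17.05
eef_pos: [560.6, -12.2, 75.3]
orientation: [-0.0, 0.815, 0.58, 0.0]
ft_force: [0.6, 5.6, -0.0]
opening: 16.8
```

```bash
python3 -c "
from h import *
print(st())
c=grab('wrist','w12');np.save('w12.npy',c);crop(c,220,180,160,80,5,'w12c')
print(st())"
```

```text
('tip local', array([ 4.63, 29.81,  3.77]), 'F local', array([-1.32,  5.47, -0.04]), 'M', array([ 1.37, -0.21,  0.03]), 't', 17.05, 'op', 16.8)
('tip local', array([ 4.64, 29.68,  3.76]), 'F local', array([-0.42,  4.97, -0.34]), 'M', array([ 1.3 , -0.11, -0.  ]), 't', 17.1, 'op', 16.6)
```

View pics/w12c.png

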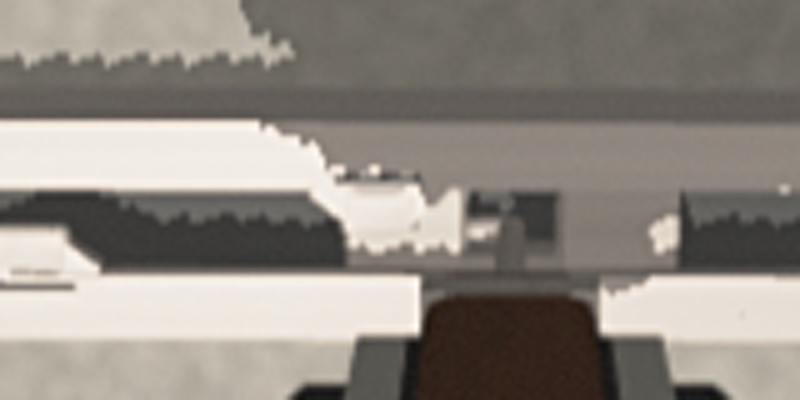

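arm_command(increments=[[255,[0.15,0,0],[0,0,0]],[255,[0.25,0,0],[0,0,0]],[255,[0.25,0.02,0],[0,0,0]],[255,[0.25,0.04,0],[0,0,0]],[255,[0.25,0.06,0],[0,0,0]],[255,[0.25,0.06,0],[0,0,0]],[255,[0.25,0.06,0],[0,0,0]],[255,[0.25,0.06,0],[0,0,0]]])

```text
time_s: 18.1
eef_pos: [562.1, -10.1, 75.2]
orientation: [-0.0, 0.815, 0.58, -0.0]
ft_force: [-1.1, -0.5, -0.0]
opening: 16.6
```

```bash
python3 -c "
from h import *
print(st())"
```

```text
('tip local', array([ 5.35, 32.16,  3.69]), 'F local', array([-0.87, -0.87, -0.04]), 'M', array([ 0.  ,  0.39, -0.04]), 't', 18.1, 'op', 16.6)
```

arm_command(increments=[[255,[0,0.03,0],[0,0,0]],[255,[0,0.06,0],[0,0,0]],[255,[0,0.06,0],[0,0,0]],[255,[0,0.06,0],[0,0,0]],[255,[0,0.06,0],[0,0,0]],[255,[0,0.06,0],[0,0,0]],[255,[0,0.06,0],[0,0,0]],[255,[0,0.06,0],[0,0,0]]])

```text
time_s: 19.1
eef_pos: [562.4, -10.2, 75.1]
orientation: [-0.0, 0.815, 0.58, -0.0]
ft_force: [-4.2, 0.9, 1.1]
opening: 17.1
```

```bash
python3 -c "
from h import *
print(st())
c=grab('wrist','w13');np.save('w13.npy',c);crop(c,220,180,160,80,5,'w13c')
print(st())"
```

```text
('tip local', array([ 5.69, 32.17,  3.64]), 'F local', array([-4.28, -0.55,  1.1 ]), 'M', array([ 0.15,  1.29, -0.  ]), 't', 19.1, 'op', 17.1)
('tip local', array([ 5.68, 32.19,  3.63]), 'F local', array([-4.04, -1.26,  0.28]), 'M', array([0.1 , 1.35, 0.01]), 't', 19.15, 'op', 16.8)
```

View pics/w13c.png

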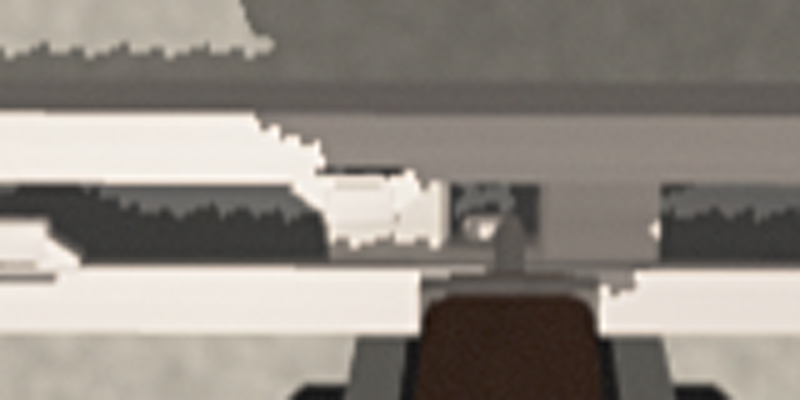

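arm_command(increments=[[255,[-0.1,-0.04,0],[0,0,0]],[255,[-0.25,-0.06,0],[0,0,0]],[255,[-0.4,-0.06,0],[0,0,0]],[255,[-0.55,-0.06,0],[0,0,0]],[255,[-0.7,-0.06,0],[0,0,0]],[255,[-0.85,-0.06,0],[0,0,0]],[255,[-1.0,-0.06,0],[0,0,0]],[255,[-1.1,-0.06,0],[0,0,0]]])

```text
time_s: 20.15
eef_pos: [559.2, -19.0, 75.3]
orientation: [-0.001, 0.815, 0.58, 0.002]
ft_force: [-2.5, 7.2, -1.2]
opening: 16.6
```

```bash
python3 -c "
from h import *
print(st())"
```

```text
('tip local', array([ 5.58, 23.1 ,  3.79]), 'F local', array([-4.72,  6.  , -1.22]), 'M', array([1.83, 0.61, 0.03]), 't', 20.15, 'op', 16.6)
```

arm_command(increments=[[255,[-0.1,-0.04,0],[0,0,0]],[255,[-0.25,-0.04,0],[0,0,0]],[255,[-0.4,-0.04,0],[0,0,0]],[255,[-0.5,-0.04,0],[0,0,0]],[255,[-0.6,-0.04,0],[0,0,0]],[255,[-0.7,-0.04,0],[0,0,0]],[255,[-0.8,-0.04,0],[0,0,0]],[255,[-0.9,-0.04,0],[0,0,0]]])

```text
time_s: 21.15
eef_pos: [556.1, -27.6, 75.3]
orientation: [-0.001, 0.815, 0.58, 0.002]
ft_force: [-2.2, 7.2, -0.9]
opening: 16.7
```

```bash
python3 -c "
from h import *
print(st())"
```

```text
('tip local', array([ 5.48, 13.89,  3.79]), 'F local', array([-4.49,  6.09, -0.86]), 'M', array([1.72, 0.44, 0.03]), 't', 21.15, 'op', 16.7)
```

arm_command(increments=[[255,[-0.15,-0.02,0],[0,0,0]],[255,[-0.35,-0.02,0],[0,0,0]],[255,[-0.55,-0.02,0],[0,0,0]],[255,[-0.75,-0.02,0],[0,0,0]],[255,[-0.95,-0.02,0],[0,0,0]],[255,[-1.15,-0.02,0],[0,0,0]],[255,[-1.3,-0.02,0],[0,0,0]],[255,[-1.4,-0.02,0],[0,0,0]]])

```text
time_s: 22.15
eef_pos: [551.3, -41.0, 75.3]
orientation: [-0.001, 0.815, 0.58, 0.001]
ft_force: [-1.7, 5.4, -2.5]
opening: 17.4
```

```bash
python3 -c "
from h import *
print(st())
c=grab('wrist','w14');np.save('w14.npy',c);crop(c,220,180,160,80,5,'w14c')"
```

```text
('tip local', array([ 5.41, -0.32,  3.81]), 'F local', array([-3.39,  4.51, -2.47]), 'M', array([ 1.64,  0.36, -0.05]), 't', 22.15, 'op', 17.4)
```

View pics/w14c.png

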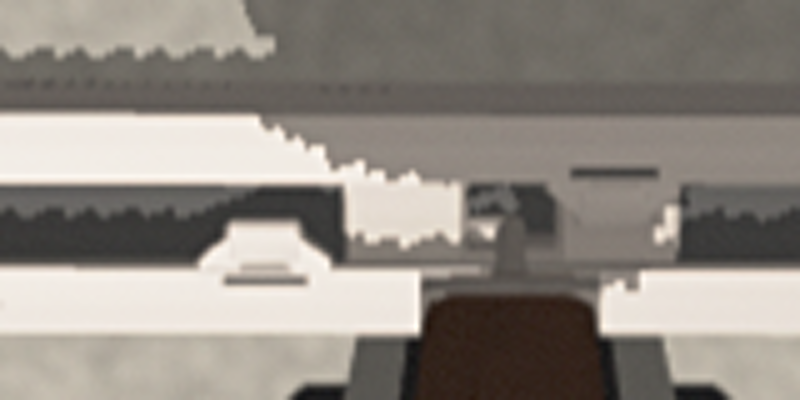

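arm_command(increments=[[255,[0.1,-0.03,0],[0,0,0]],[255,[0.18,-0.1,0],[0,0,0]],[255,[0.18,-0.2,0],[0,0,0]],[255,[0.18,-0.3,0],[0,0,0]],[255,[0.18,-0.4,0],[0,0,0]],[255,[0.18,-0.5,0],[0,0,0]],[255,[0.18,-0.6,0],[0,0,0]],[255,[0.18,-0.65,0],[0,0,0]]])

```text
time_s: 23.2
eef_pos: [545.3, -38.3, 75.4]
orientation: [0.0, 0.815, 0.58, 0.0]
ft_force: [2.0, 0.8, 0.3]
opening: 16.5
```

```bash
python3 -c "
from h import *
print(st())"
```

```text
('tip local', array([-1.19,  0.02,  3.91]), 'F local', array([1.62, 1.37, 0.31]), 'M', array([ 0.13, -0.52, -0.02]), 't', 23.2, 'op', 16.5)
```

arm_command(increments=[[255,[0,-0.03,0],[0,0,0]],[255,[0,-0.06,0],[0,0,0]],[255,[0,-0.09,0],[0,0,0]],[255,[0,-0.12,0],[0,0,0]],[255,[0,-0.12,0],[0,0,0]],[255,[0,-0.12,0],[0,0,0]],[255,[0,-0.12,0],[0,0,0]],[255,[0,-0.12,0],[0,0,0]]])

```text
time_s: 24.2
eef_pos: [544.1, -38.0, 75.4]
orientation: [0.0, 0.815, 0.58, 0.0]
ft_force: [3.6, -2.0, -0.8]
opening: 17.1
```

```bash
python3 -c "
from h import *
print(st())
c=grab('wrist','w15');np.save('w15.npy',c);crop(c,220,180,160,80,5,'w15c')"
```

```text
('tip local', array([-2.4 , -0.06,  3.93]), 'F local', array([ 4.1 , -0.73, -0.82]), 'M', array([-0.33, -1.05, -0.01]), 't', 24.2, 'op', 17.1)
```

View pics/w15c.png

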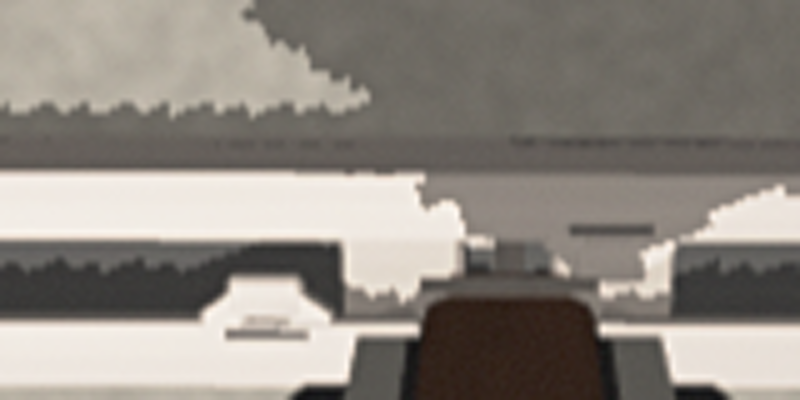

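arm_command(increments=[[255,[0,-0.03,0],[0,0,0]],[255,[0,-0.06,0],[0,0,0]],[255,[0,-0.08,0],[0,0,0]],[255,[0,-0.08,0],[0,0,0]],[255,[0,-0.08,0],[0,0,0]],[255,[0,-0.08,0],[0,0,0]],[255,[0,-0.08,0],[0,0,0]],[255,[0,-0.08,0],[0,0,0]]])

```text
time_s: 25.25
eef_pos: [543.3, -37.6, 75.4]
orientation: [0.0, 0.815, 0.58, 0.0]
ft_force: [4.1, -2.1, -0.3]
opening: 17.1
```

```bash
python3 -c "
from h import *
print(st())"
```

```text
('tip local', array([-3.33,  0.  ,  3.88]), 'F local', array([ 4.56, -0.65, -0.3 ]), 'M', array([-0.52, -1.1 ,  0.03]), 't', 25.25, 'op', 17.1)
```

arm_command(increments=[[255,[0,-0.03,0],[0,0,0]],[255,[0,-0.06,0],[0,0,0]],[255,[0,-0.08,0],[0,0,0]],[255,[0,-0.08,0],[0,0,0]],[255,[0,-0.08,0],[0,0,0]],[255,[0,-0.08,0],[0,0,0]],[255,[0,-0.08,0],[0,0,0]],[255,[0,-0.08,0],[0,0,0]]])

```text
time_s: 26.25
eef_pos: [543.0, -37.5, 75.4]
orientation: [0.0, 0.815, 0.58, 0.0]
ft_force: [4.3, -2.2, -1.5]
opening: 16.6
```

```bash
python3 -c "
from h import *
print(st())
c=grab('wrist','w16');np.save('w16.npy',c);crop(c,220,180,160,80,5,'w16c')"
```

```text
('tip local', array([-3.56,  0.03,  3.9 ]), 'F local', array([ 4.83, -0.68, -1.47]), 'M', array([-0.63, -1.48, -0.04]), 't', 26.25, 'op', 16.6)
```

View pics/w16c.png

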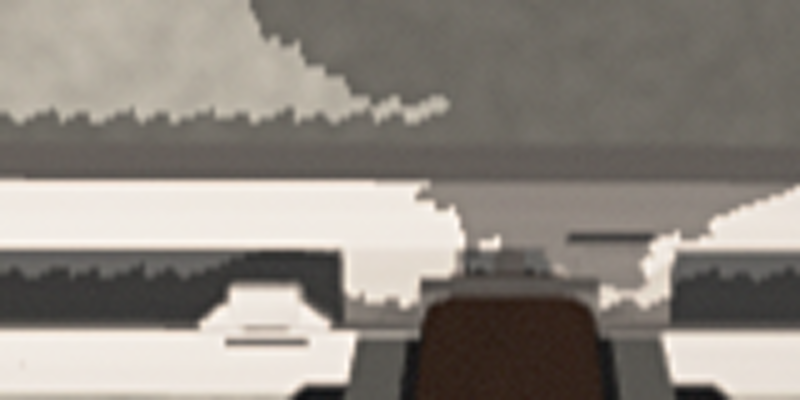

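arm_command(increments=[[255,[-0.1,0.05,0],[0,0,0]],[255,[-0.25,0.07,0],[0,0,0]],[255,[-0.45,0.07,0],[0,0,0]],[255,[-0.65,0.07,0],[0,0,0]],[255,[-0.85,0.07,0],[0,0,0]],[255,[-1.05,0.07,0],[0,0,0]],[255,[-1.25,0.07,0],[0,0,0]],[255,[-1.45,0.07,0],[0,0,0]]])

```text
time_s: 27.3
eef_pos: [539.1, -49.1, 75.4]
orientation: [-0.001, 0.814, 0.58, 0.002]
ft_force: [6.8, 5.0, -1.0]
opening: 16.7
```

```bash
python3 -c "
from h import *
print(st())"
```

```text
('tip local', array([ -3.52, -11.83,   3.89]), 'F local', array([ 4.84,  6.94, -1.01]), 'M', array([ 1.31, -1.68,  0.02]), 't', 27.3, 'op', 16.7)
```

arm_command(increments=[[255,[-0.1,0.03,0],[0,0,0]],[255,[-0.25,0.05,0],[0,0,0]],[255,[-0.4,0.05,0],[0,0,0]],[255,[-0.55,0.05,0],[0,0,0]],[255,[-0.7,0.05,0],[0,0,0]],[255,[-0.85,0.05,0],[0,0,0]],[255,[-1.0,0.05,0],[0,0,0]],[255,[-1.15,0.05,0],[0,0,0]]])

```text
time_s: 28.3
eef_pos: [535.4, -60.0, 75.4]
orientation: [-0.002, 0.814, 0.58, 0.002]
ft_force: [6.0, 5.4, 0.5]
opening: 16.7
```

```bash
python3 -c "
from h import *
print(st())"
```

```text
('tip local', array([ -3.47, -23.26,   3.87]), 'F local', array([3.9 , 7.06, 0.54]), 'M', array([ 1.36, -1.46, -0.01]), 't', 28.3, 'op', 16.7)
```

arm_command(increments=[[255,[-0.1,0.02,0],[0,0,0]],[255,[-0.2,0.02,0],[0,0,0]],[255,[-0.3,0.02,0],[0,0,0]],[255,[-0.4,0.02,0],[0,0,0]],[255,[-0.5,0.02,0],[0,0,0]],[255,[-0.6,0.02,0],[0,0,0]],[255,[-0.7,0.02,0],[0,0,0]],[255,[-0.8,0.02,0],[0,0,0]]])

```text
time_s: 29.3
eef_pos: [532.9, -67.5, 75.4]
orientation: [-0.002, 0.814, 0.58, 0.002]
ft_force: [4.9, 5.1, 1.2]
opening: 16.5
```

```bash
python3 -c "
from h import *
print(st())"
```

```text
('tip local', array([ -3.43, -31.22,   3.87]), 'F local', array([2.94, 6.42, 1.22]), 'M', array([ 1.39, -1.37,  0.05]), 't', 29.3, 'op', 16.5)
```

Rod is in the middle of the second dent with steady forces, so I'll continue through it.

arm_command(increments=[[255,[-0.15,0.01,0],[0,0,0]],[255,[-0.35,0.01,0],[0,0,0]],[255,[-0.55,0.01,0],[0,0,0]],[255,[-0.75,0.01,0],[0,0,0]],[255,[-0.95,0.01,0],[0,0,0]],[255,[-1.15,0.01,0],[0,0,0]],[255,[-1.35,0.01,0],[0,0,0]],[255,[-1.55,0.01,0],[0,0,0]]])

```text
time_s: 30.3
eef_pos: [527.7, -82.0, 75.3]
orientation: [-0.002, 0.814, 0.58, 0.002]
ft_force: [5.2, 4.8, 1.0]
opening: 16.9
```

```bash
python3 -c "
from h import *
print(st())
c=grab('wrist','w17');np.save('w17.npy',c);crop(c,220,180,160,80,5,'w17c')"
```

```text
('tip local', array([ -3.52, -46.64,   3.82]), 'F local', array([3.28, 6.27, 0.96]), 'M', array([ 1.41, -1.33, -0.01]), 't', 30.3, 'op', 16.9)
```

View pics/w17c.png

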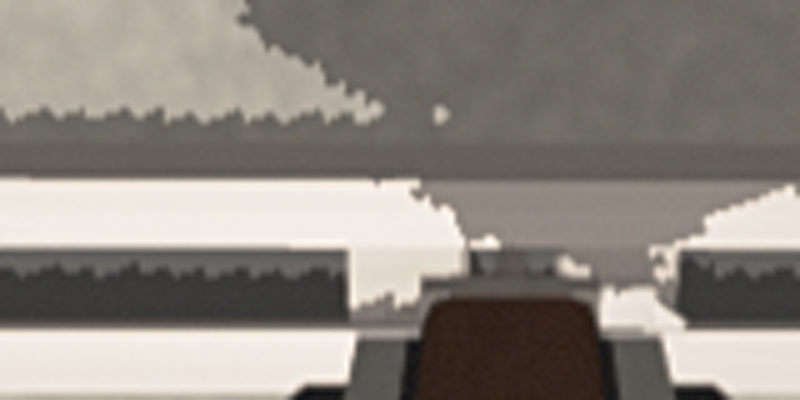

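arm_command(increments=[[255,[-0.25,0.05,0],[0,0,0]],[255,[-0.65,0.1,0],[0,0,0]],[255,[-1.05,0.15,0],[0,0,0]],[255,[-1.5,0.2,0],[0,0,0]],[255,[-1.95,0.25,0],[0,0,0]],[255,[-2.4,0.3,0],[0,0,0]],[255,[-2.85,0.35,0],[0,0,0]],[255,[-3.3,0.4,0],[0,0,0]]])

```text
time_s: 31.35
eef_pos: [518.8, -113.7, 74.8]
orientation: [-0.004, 0.814, 0.58, 0.001]
ft_force: [1.7, 7.0, 2.9]
opening: 16.9
```

```bash
python3 -c "
from h import *
print(st())"
```

```text
('tip local', array([ -1.89, -79.45,   3.3 ]), 'F local', array([-0.67,  7.14,  2.89]), 'M', array([ 1.87, -0.3 , -0.01]), 't', 31.35, 'op', 16.9)
```

arm_command(increments=[[255,[-0.4,0.03,-0.05],[0,0,0]],[255,[-0.85,0.06,-0.08],[0,0,0]],[255,[-1.3,0.08,-0.08],[0,0,0]],[255,[-1.75,0.1,-0.08],[0,0,0]],[255,[-2.2,0.1,-0.08],[0,0,0]],[255,[-2.65,0.1,-0.08],[0,0,0]],[255,[-3.1,0.1,-0.08],[0,0,0]],[255,[-3.5,0.1,-0.08],[0,0,0]]])

```text
time_s: 32.35
eef_pos: [507.5, -148.0, 74.9]
orientation: [-0.004, 0.815, 0.58, -0.0]
ft_force: [-0.3, 5.9, -0.2]
opening: 16.7
```

```bash
python3 -c "
from h import *
print(st())
c=grab('wrist','w18');np.save('w18.npy',c);crop(c,180,170,200,100,4,'w18c')"
```

```text
('tip local', array([  -1.34, -115.68,    3.4 ]), 'F local', array([-2.23,  5.44, -0.25]), 'M', array([1.54, 0.05, 0.01]), 't', 32.35, 'op', 16.7)
```

View pics/w18c.png

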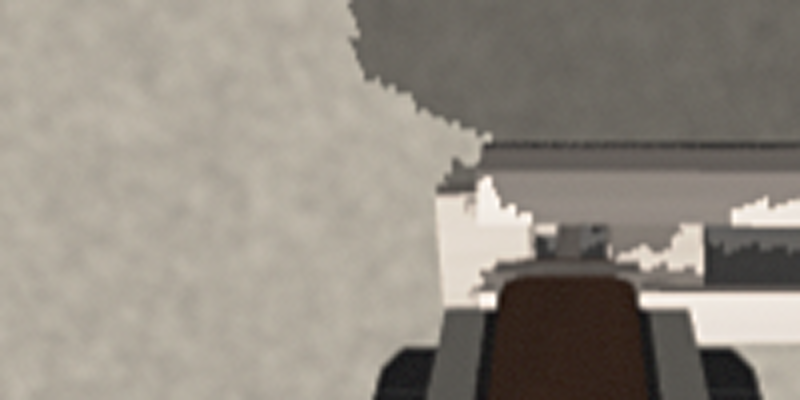

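arm_command(increments=[[255,[-0.3,0.03,0],[0,0,0]],[255,[-0.6,0.05,0],[0,0,0]],[255,[-0.9,0.05,0],[0,0,0]],[255,[-1.2,0.05,0],[0,0,0]],[255,[-1.5,0.05,0],[0,0,0]],[255,[-1.75,0.05,0],[0,0,0]],[255,[-1.95,0.05,0],[0,0,0]],[255,[-2.05,0.05,0],[0,0,0]]])

```text
time_s: 33.4
eef_pos: [502.4, -168.9, 75.3]
orientation: [-0.002, 0.815, 0.58, -0.0]
ft_force: [-0.5, 4.8, -2.8]
opening: 17.0
```

```bash
python3 -c "
from h import *
print(st())
c=grab('wrist','w19');np.save('w19.npy',c);crop(c,180,170,200,100,4,'w19c')
c=grab('scene');crop(c,200,180,100,75,8,'s19c')"
```

```text
('tip local', array([   0.97, -137.33,    3.76]), 'F local', array([-2.05,  4.38, -2.79]), 'M', array([ 1.43, -0.04,  0.04]), 't', 33.4, 'op', 17.0)
```

View pics/w19c.png

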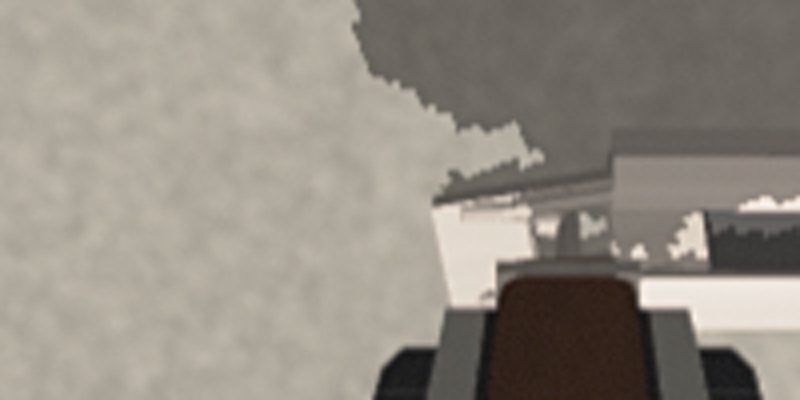

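View pics/s19c.png

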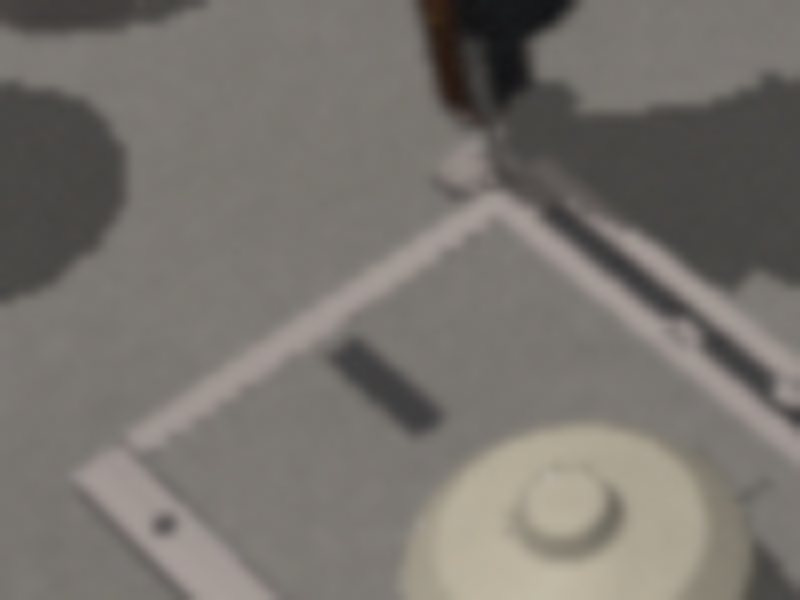

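arm_command(increments=[[255,[0,0,0.1],[0,0,0]],[255,[0,0,0.18],[0,0,0]],[255,[-0.2,0,0.2],[0,0,0]],[255,[-0.45,0,0.2],[0,0,0]],[255,[-0.7,0,0.2],[0,0,0]],[255,[-0.95,0,0.2],[0,0,0]],[255,[-1.2,0,0.2],[0,0,0]],[255,[-1.45,0,0.2],[0,0,0]]])

```text
time_s: 34.5
eef_pos: [498.9, -184.1, 74.2]
orientation: [0.0, 0.815, 0.579, -0.0]
ft_force: [-0.2, 0.5, -0.0]
opening: 16.6
```

```bash
python3 -c "
from h import *
print(st())
c=grab('wrist','w20');np.save('w20.npy',c);crop(c,180,170,200,100,4,'w20c')"
```

```text
('tip local', array([   2.89, -152.97,    2.65]), 'F local', array([-0.37,  0.41, -0.02]), 'M', array([ 0.07, -0.01, -0.03]), 't', 34.5, 'op', 16.6)
```

View pics/w20c.png

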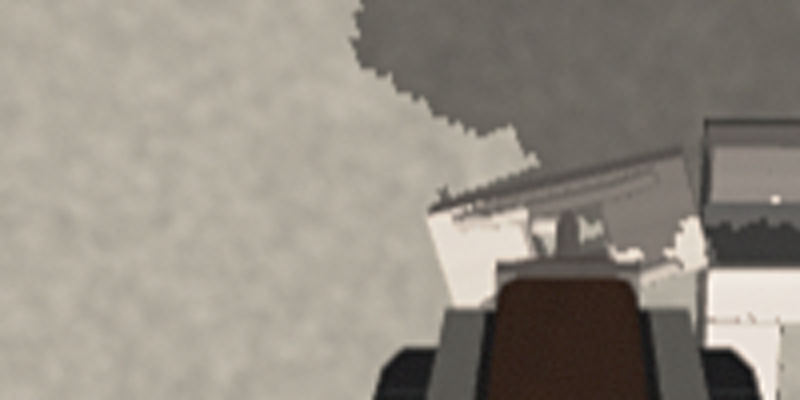

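arm_command(increments=[[255,[-0.2,0,0],[0,0,0]],[255,[-0.45,0,0],[0,0,0]],[255,[-0.7,0,0],[0,0,0]],[255,[-0.95,0,0],[0,0,0]],[255,[-1.2,0,0],[0,0,0]],[255,[-1.45,0,0],[0,0,0]],[255,[-1.6,0,0],[0,0,0]],[255,[-1.6,0,0],[0,0,0]]])

```text
time_s: 35.55
eef_pos: [493.7, -198.9, 74.1]
orientation: [0.0, 0.815, 0.58, 0.0]
ft_force: [0.3, -0.0, -1.0]
opening: 16.9
```

```bash
python3 -c "
from h import *
print(st())
c=grab('wrist','w21');np.save('w21.npy',c);crop(c,180,170,200,100,4,'w21c')"
```

```text
('tip local', array([   2.81, -168.64,    2.59]), 'F local', array([ 0.26,  0.06, -0.97]), 'M', array([-0.01, -0.01, -0.01]), 't', 35.55, 'op', 16.9)
```

View pics/w21c.png

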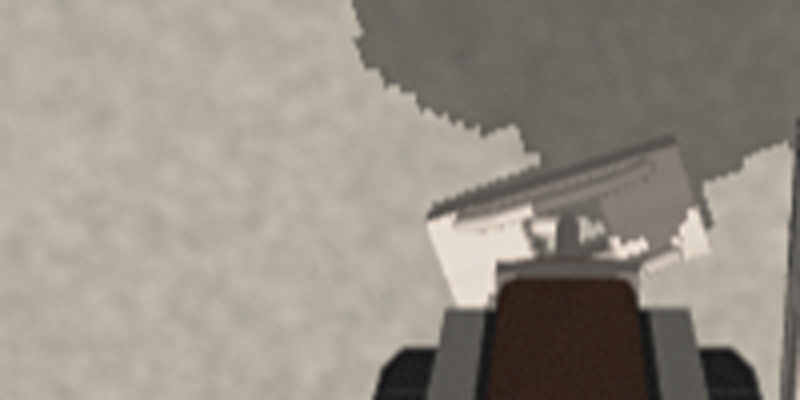

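arm_command(increments=[[255,[0.1,0,0],[0,0,0]],[255,[0.2,0,0],[0,0,0]],[255,[0.2,0,-0.2],[0,0,0]],[255,[0.2,0,-0.5],[0,0,0]],[255,[0.2,0,-1.0],[0,0,0]],[255,[0.2,0,-2.0],[0,0,0]],[255,[0.2,0,-3.5],[0,0,0]],[255,[0.2,0,-5.5],[0,0,0]]])

```text
time_s: 36.6
eef_pos: [494.3, -196.9, 130.2]
orientation: [-0.0, 0.815, 0.58, 0.0]
ft_force: [0.4, 0.1, -0.8]
opening: 16.8
```

```bash
python3 -c "
from h import *
print(st())
c=grab('wrist','w22');np.save('w22.npy',c);crop(c,180,150,250,150,3,'w22c')
R=down(65.5);print(inc([495,353,195],R),inc([534-534+540,-100,195],R))"
```

```text
('tip local', array([   2.72, -166.49,   58.74]), 'F local', array([ 0.36,  0.27, -0.76]), 'M', array([-0.03, -0.01, -0.06]), 't', 36.6, 'op', 16.8)
(array([ 51.99, -18.11,  -6.3 ]), array([0.3, 0. , 5.4])) (array([10.67,  0.99, -6.18]), array([0.3, 0. , 5.4]))
```

View pics/w22c.png

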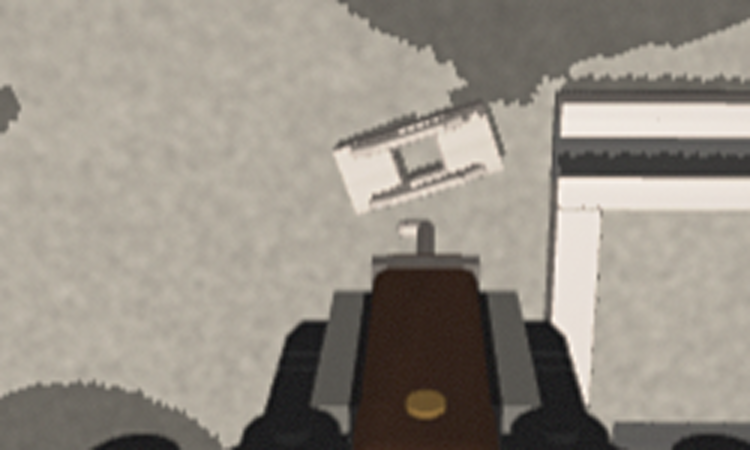

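The plate lies flat and clear of the rail (centre at about (420,158) in the crop), so I'll go back to the stand.

arm_command(increments=[[255,[1,-0.3,-1],[0,0,0]],[255,[5,-1.7,-3],[0,0,0.5]],[255,[10,-3.5,-5],[0,0,1]],[255,[15.5,-5.4,-6.3],[0,0,1.6]],[255,[21,-7.3,-6.3],[0,0,2.2]],[255,[26.5,-9.2,-6.3],[0,0,2.8]],[255,[32,-11.1,-6.3],[0,0,3.4]],[255,[37,-12.9,-6.3],[0,0,4]]])

```text
time_s: 37.65
eef_pos: [493.0, 197.5, 192.3]
orientation: [-0.0, 0.834, 0.551, 0.0]
ft_force: [0.8, 0.8, -1.4]
opening: 16.6
```

```bash
python3 -c "
from h import *
print(tcp()[0])
R=down(65.5);print(inc([495,353,195],R))"
```

```text
[492.96744299 197.46159827 192.25252405]
(array([14.38, -5.92, -0.27]), array([-0. , -0. ,  1.4]))
```

arm_command(increments=[[255,[1.5,-0.6,0],[0,0,0.2]],[255,[5,-2,0],[0,0,0.6]],[255,[9,-3.7,0],[0,0,1]],[255,[12.5,-5.1,0],[0,0,1.4]],[255,[14,-5.75,0],[0,0,1.4]],[255,[14.2,-5.85,0],[0,0,1.4]],[255,[14.2,-5.85,0],[0,0,1.4]],[255,[14.2,-5.85,0],[0,0,1.4]]])

```text
time_s: 38.65
eef_pos: [496.1, 347.3, 192.2]
orientation: [0.0, 0.842, 0.54, -0.0]
ft_force: [0.7, -0.1, -0.7]
opening: 16.7
```

```bash
python3 -c "
from h import *
p,R,s=tcp();print(p,s['ft_force'],s['moment'])
R=down(65.5);print(inc([495.1,353.3,160],R))
c=grab('wrist','w23');np.save('w23.npy',c);crop(c,250,130,140,130,5,'w23c')
f=lambda x,y,z:onz(c,250+x/5-.4,130+y/5-.4,z)"
```

```text
[496.08148495 347.26296276 192.22609905] [ 0.72486191 -0.09273524 -0.68906834] [-0.01407179 -0.00916913  0.02046568]
(array([ 0.51, -0.34,  3.22]), array([ 0. ,  0. , -0.1]))
```

View pics/w23c.png

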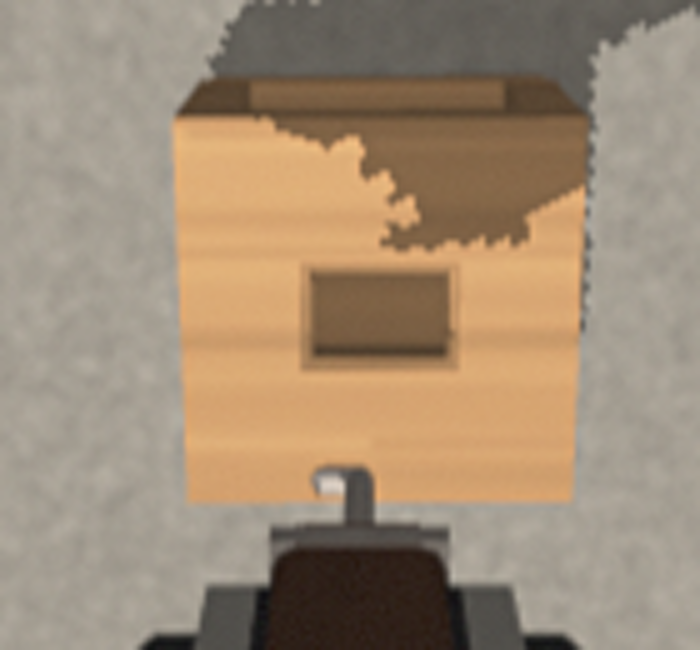

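arm_command(increments=[[255,[0.2,-0.15,0.3],[0,0,0]],[255,[0.45,-0.3,1.2],[0,0,0]],[255,[0.51,-0.34,2.5],[0,0,0]],[255,[0.51,-0.34,3.8],[0,0,0]],[255,[0.51,-0.34,4.6],[0,0,0]],[255,[0.51,-0.34,4.9],[0,0,0]],[255,[0.51,-0.34,5],[0,0,0]],[255,[0.51,-0.34,5],[0,0,0]]])

```text
time_s: 39.7
eef_pos: [495.2, 354.7, 142.5]
orientation: [0.0, 0.841, 0.541, 0.0]
ft_force: [0.2, -0.1, -0.3]
opening: 16.8
```

```bash
python3 -c "
from h import *
p,R,s=tcp();print(p,s['ft_force'],s['moment'])
R=down(65.5);print(inc([495.1,353.5,85],R))
c=grab('wrist','w24');crop(c,250,130,140,130,5,'w24c')"
```

```text
[495.21603605 354.67900638 142.5081229 ] [ 0.15492106 -0.14044429 -0.30707617] [-0.02228824 -0.01775133  0.00984756]
(array([-0.12,  0.04,  5.75]), array([ 0. , -0. , -0.1]))
```

View pics/w24c.png

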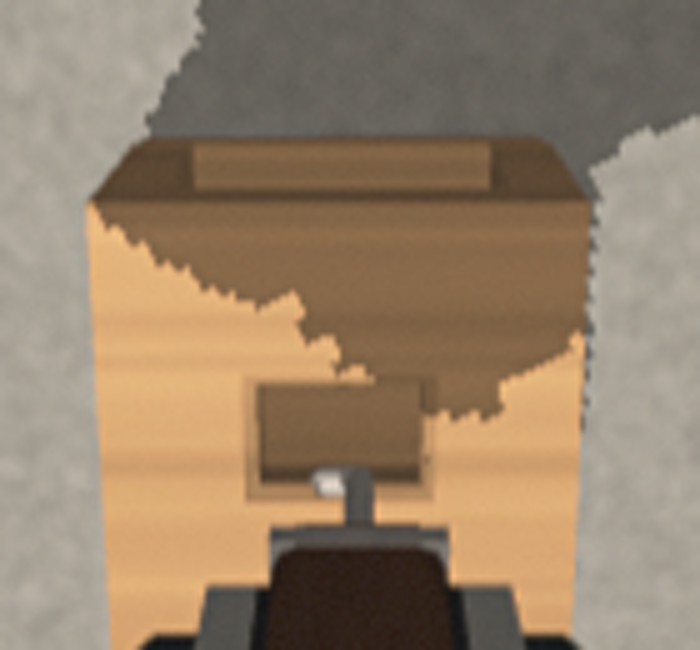

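arm_command(increments=[[255,[-0.1,0.04,0.3],[0,0,0]],[255,[-0.12,0.04,1],[0,0,0]],[255,[-0.12,0.04,2],[0,0,0]],[255,[-0.12,0.04,3],[0,0,0]],[255,[-0.12,0.04,4],[0,0,0]],[255,[-0.12,0.04,4.9],[0,0,0]],[255,[-0.12,0.04,5.4],[0,0,0]],[255,[-0.12,0.04,5.6],[0,0,0]]])

```text
time_s: 40.75
eef_pos: [494.7, 353.3, 85.7]
orientation: [-0.0, 0.841, 0.541, -0.0]
ft_force: [0.1, 0.1, 0.2]
opening: 16.8
```

```bash
python3 -c "
from h import *
p,R,s=tcp();print(p,s['ft_force'],s['moment'])
c=grab('wrist','w25');crop(c,250,130,140,130,5,'w25c')"
```

```text
[494.73871052 353.25082948  85.72134247] [0.09353716 0.11722699 0.16453216] [ 0.01049797 -0.05151261 -0.00654216]
```

View pics/w25c.png

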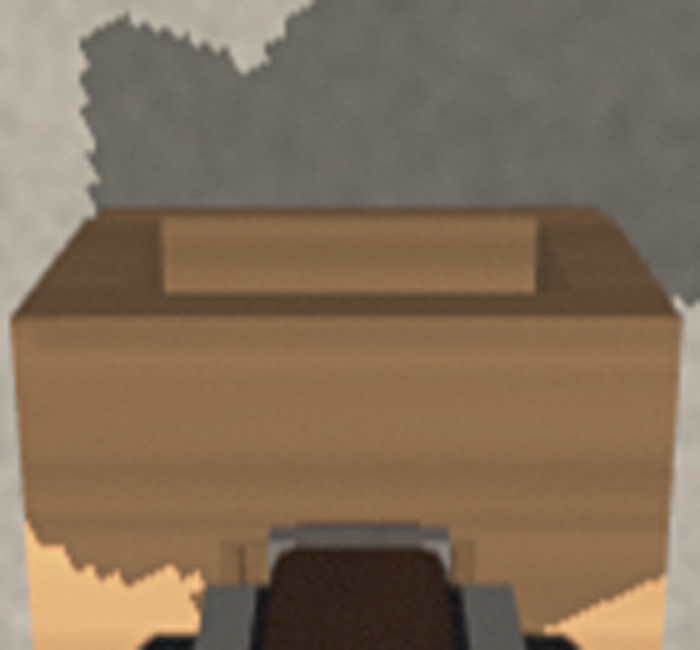

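In the hole, nearly centred. Now I'll lower it onto the stand top by feel.

arm_command(increments=[[255,[0,0,0.05],[0,0,0]],[255,[0,0,0.1],[0,0,0]],[255,[0,0,0.15],[0,0,0]],[255,[0,0,0.2],[0,0,0]],[255,[0,0,0.25],[0,0,0]],[255,[0,0,0.3],[0,0,0]],[255,[0,0,0.3],[0,0,0]],[255,[0,0,0.3],[0,0,0]]])

```text
time_s: 41.8
eef_pos: [494.8, 353.3, 83.1]
orientation: [-0.0, 0.841, 0.541, 0.0]
ft_force: [-1.0, 0.5, -0.2]
opening: 16.8
```

```bash
python3 -c "
from h import *
p,R,s=tcp();print(p,s['ft_force'],s['moment'])"
```

```text
[494.80154399 353.32966321  83.09933815] [-1.00598343  0.50443344 -0.16491656] [ 0.01626028  0.01296919 -0.02930373]
```

arm_command(increments=[[255,[0,0,0.03],[0,0,0]],[255,[0,0,0.06],[0,0,0]],[255,[0,0,0.09],[0,0,0]],[255,[0,0,0.12],[0,0,0]],[255,[0,0,0.15],[0,0,0]],[255,[0,0,0.15],[0,0,0]],[255,[0,0,0.15],[0,0,0]],[255,[0,0,0.15],[0,0,0]]])

```text
time_s: 42.8
eef_pos: [494.9, 353.3, 82.9]
orientation: [0.0, 0.841, 0.541, 0.0]
ft_force: [-3.1, -1.6, 8.7]
opening: 16.8
```

```bash
python3 -c "
from h import *
p,R,s=tcp();print(p,s['ft_force'],s['moment'])"
```

```text
[494.88256922 353.34892859  82.90371636] [-3.12608252 -1.60835317  8.74565982] [-0.36907786  0.62664307 -0.02380946]
```

arm_command(increments=[[255,[0,0,-0.08],[0,0,0]],[255,[0,0,-0.1],[0,0,0]],[200,[0,0,-0.1],[0,0,0]],[140,[0,0,-0.1],[0,0,0]],[80,[0,0,-0.1],[0,0,0]],[0,[0,0,-0.1],[0,0,0]],[0,[0,0,-0.1],[0,0,0]],[0,[0,0,-0.1],[0,0,0]]], squeeze=20)

```text
time_s: 43.8
eef_pos: [494.8, 353.3, 82.6]
orientation: [-0.0, 0.841, 0.541, 0.0]
ft_force: [-0.4, -0.5, -0.4]
opening: 85.2
```

arm_command(increments=[[0,[0,0,0],[0,0,0]],[0,[0,0,-0.5],[0,0,0]],[0,[0,0,-2],[0,0,0]],[0,[0,0,-4],[0,0,0]],[0,[0,0,-7],[0,0,0]],[0,[0,0,-11],[0,0,0]],[0,[0,0,-15],[0,0,0]],[0,[0,0,-16.5],[0,0,0]]])

```text
time_s: 44.8
eef_pos: [495.9, 353.9, 251.7]
orientation: [0.0, 0.841, 0.541, 0.003]
ft_force: [0.8, -0.9, -0.1]
opening: 85.3
```

```bash
python3 - <<'E'
from h import *
p,R,s=tcp();print(p,s['opening'],s['time_s'])
c=grab('wrist','w26');np.save('w26.npy',c);crop(c,280,120,100,100,6,'w26c')
c=grab('top','t26');np.save('t26.npy',c);crop(c,340,150,110,90,7,'t26c')
c=grab('scene','s26');crop(c,390,200,100,90,6,'s26c')
E
```

```text
[495.92295447 353.93100903 251.72260772] 85.3087846135334 44.8
```

View pics/w26c.png

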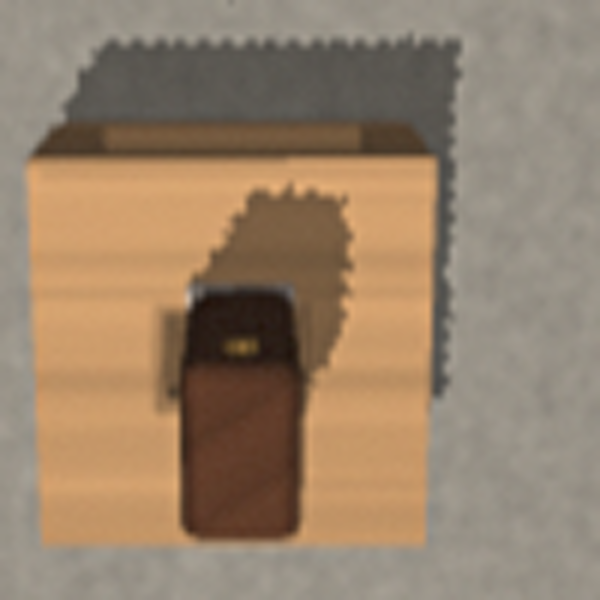

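View pics/t26c.png

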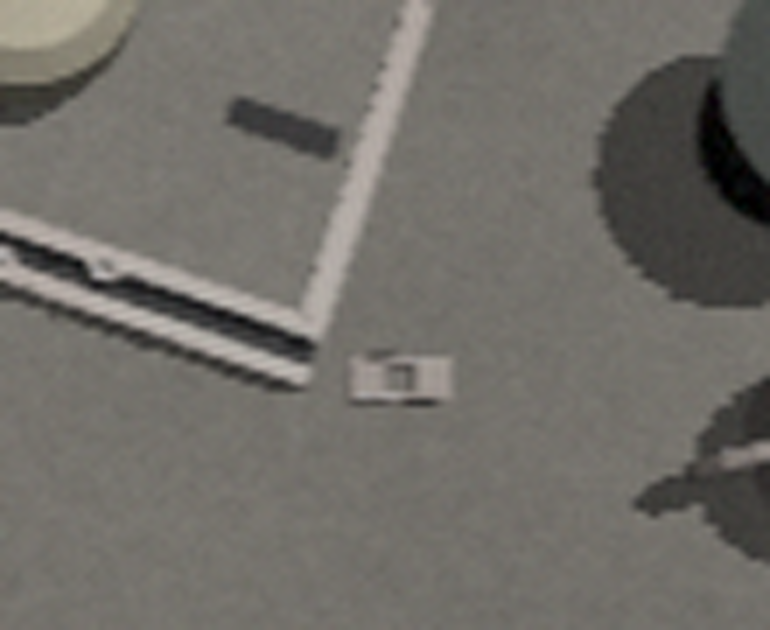

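View pics/t26.png

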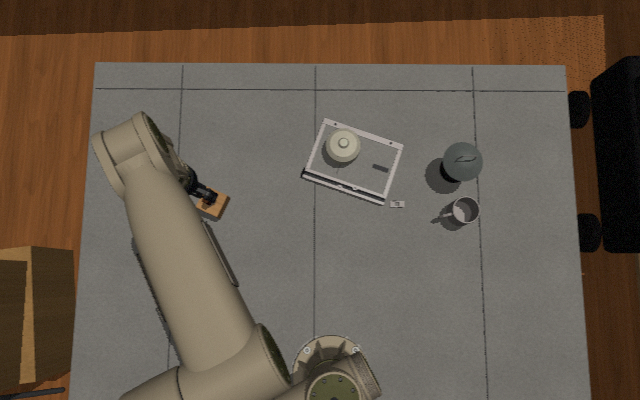

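View pics/s26.png

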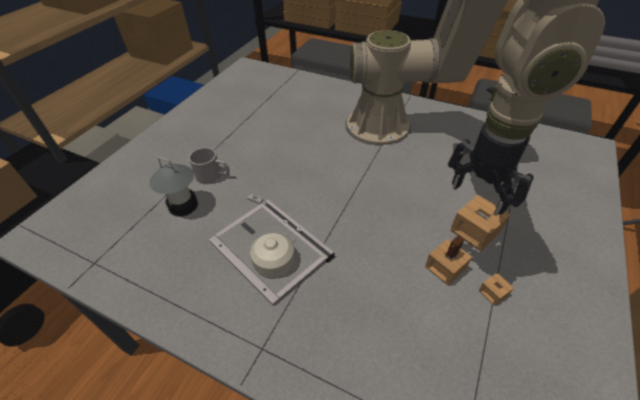

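```bash
python3 - <<'E'
from h import *
t=np.load('t26.npy',allow_pickle=True).item()
P=onz(t,340+401/7-.4,150+378/7-.4,6);print("plate local",W2L(P),"dist mouth",np.linalg.norm((P-L2W(0,-130,6))[:2]))
M=onz(t,340+318/7,150+350/7,15);print("mouth in top view",W2L(M))
c=np.load('w26.npy',allow_pickle=True).item()
H=np.array([onz(c,280+x/6-.4,120+y/6-.4,116) for x,y in [(185,362),(301,362),(299,538),(181,538)]]);print("handle top",H.mean(0))
F=np.array([onz(c,280+x/6-.4,120+y/6-.4,56) for x,y in [(190,288),(294,288)]]);print("foot near edge",F.mean(0), "centre", F.mean(0)+14*np.array([np.cos(np.radians(-24.4)),np.sin(np.radians(-24.4)),0]))
arm.finish_job(); print(arm.sense()['time_s'])
E
```

```text
plate local [   3.5112693  -168.58338943    6.        ] dist mouth 38.74283097358614
mouth in top view [   0.81825604 -131.65811367   15.        ]
handle top [495.37496893 354.31415777 116.        ]
foot near edge [484.76959811 359.29447061  56.        ] centre [497.51916936 353.51100859  56.        ]
the job is handed in; nothing more can be done
the job is handed in; nothing more can be done
```

I took the pick from the middle-sized stand, hooked the plate's hole, and dragged the plate past both dents and out of the rail's open end. I then set the pick back in its stand and handed the job in at about 45 s of the 72 s allowed. `finish_job` gives no verdict.

**Dents:** I kept the rod lightly against the +x lip past the first dent and the -x lip past the second. Every force reading stayed below about 9 N, but I read it only at the end of each move, so a brief spike between readings would not have shown.

**Last checks:**
- **Plate:** it lies flat on the counter at local y ≈ -168 mm, about 39 mm from the slot mouth and clear of the rail, turned some 15° in plan.
- **Pick:** the handle is down on the stand. I felt contact at about 9 N, with the tool within 0.5 mm in height of where I gripped the pick. The handle's top and foot centres agree to about 2 mm, so it is upright, and it is within about 3 mm of the hole centre.
- **Bystanders:** canister, mug and lantern look unmoved in the top and scene views; I did not measure them.
- **Gripper:** open and well clear.

**Disagreements:** in the rail, the lip was felt at x ≈ 5.2 mm where camera and tool geometry put it at 4.0 mm. On the other side it was felt at about -3.4 mm. I steered by feel there, and the rod went through both dents without a jump in force.

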